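Lean a bonded panel on the curing stand and chock its foot

TASK

Lean the violet panel on the stand to cure: black rubber foot down on the base plate, upper part against the grey wall, in the middle and square to the wall, at about 50 degrees to the table. Its foot must not be able to slip away: the orange toe stop has to end up touching it, or nearly so, and the panel stays leaning by itself. Leave the other things on the bench where they are.

Things in the scene. Friction and masses are not known exactly. Their poses are not given: they have to be found in the camera images.
- panel_center (a point): centre of the loose violet panel: a stiff plank 280 mm long (x axis), 50 mm wide (y), 12 mm thick (z), about 0.2 kg. Its -x end is a black rubber round-edged foot (16 mm diameter, full width, does not turn). It starts level, top face up, foot end roughly towards the robot, centre 42 mm above the table.
- panel: the same panel; origin at the centre of its underside, 6 mm below its centre, same axes. It starts lying on two black pads; between the pads (135 mm of clear length at its middle) there are 32 mm of air under it, over a 4 mm plate, so it can be gripped across its width there.
- panel_foot (a point): axis of the panel's black rubber foot, at mid width, 140 mm from the panel's centre towards -x; foot radius 8 mm
- panel_head (a point): point 140 mm from the panel's centre towards +x, at the plain end of the panel, mid width and mid thickness
- stand: fixed curing stand: aluminium base plate 12 mm thick, 320 mm long (x from -165 to +155 mm), 160 mm wide (y), with a grey wall of that width at its far end. The wall's front face is the plane x = +130 mm, its top 172 mm above the table; two posts stand behind it. Origin on the table surface, x points from the open near end to the wall, z up.
- wall_top (a point): middle of the upper front edge of the stand's wall; axes as the stand's
- toe_stop (a joint): travel of the orange toe stop along the stand towards the wall (m), 0 to 0.15; 0 is far from the wall, where its front face is 230 mm from the wall. Sliding it takes about 3 N and it stays where it is left.
- stop_face (a point): middle of the toe stop's front face (the face towards the wall), 16 mm above the base plate; axes as the stand's. The orange bar reaches 25 mm back from this face, is 130 mm wide and reaches from 1 to 31 mm above the plate.
- stop_grip (a point): centre of the black grip tab on top of the toe stop, 12.5 mm behind its front face: 12 mm thick along the stand, 40 mm wide, standing 29 mm above the orange bar (top 60 mm above the plate). Pinch it, or push the back of the orange bar.
- breadboard: white prototyping board with a blue circuit board on it, 170 x 65 mm, up to 27 mm high, loose, not to be disturbed; origin at the centre of its underside
- motor: small square motor, 42 x 42 x 40 mm with a shaft on top, loose, not to be disturbed; origin at the centre of its underside
- screwdriver: red-handled screwdriver about 200 mm long lying on the bench, loose, not to be disturbed
- spool: black-flanged spool of violet filament lying flat, 96 mm across, 40 mm high, loose, not to be disturbed; origin at the centre of its underside
- glue: small white bottle with an orange cap, 40 mm across, 95 mm high, standing, loose, not to be disturbed; origin at the centre of its underside

How it is judged:
At the end, for the whole second after the job is handed in: The panel rests, still and released, on the stand: its foot on the base plate and its upper part on the wall, sloping 41 to 61 degrees from level, foot and head both within 40 mm of the stand's centre line, and the toe stop's front face within 4 mm of the rubber foot (angle between panel_center's own x axis and vertical between 0.506145 and 0.855211 rad and z of panel_head in the frame of stand above 0.15 m and x of panel_head in the frame of stand above 0.1 m and z of panel_foot in the frame of stand between 0.016 and 0.025 m and y of panel_foot in the frame of stand between -0.04 and 0.04 m and y of panel_head in the frame of stand between -0.04 and 0.04 m and x of panel_foot in the frame of stop_face between 0.004 and 0.012 m and contact force between panel and stand above 0.3 N and linear speed of panel below 0.01 m/s and angular speed of panel below 0.05 rad/s); the robot touches nothing.
It fails at once if the breadboard is shifted by more than 30 mm (distance of breadboard from where it was at the start of the episode above 0.03 m).
It fails at once if the motor is shifted by more than 30 mm (distance of motor from where it was at the start of the episode above 0.03 m).
It fails at once if the screwdriver is shifted by more than 30 mm (distance of screwdriver from where it was at the start of the episode above 0.03 m).
It fails at once if the spool is shifted by more than 30 mm (distance of spool from where it was at the start of the episode above 0.03 m).
It fails at once if the glue is shifted by more than 30 mm (distance of glue from where it was at the start of the episode above 0.03 m).
It also fails if it takes over 61 s, if anything falls off the work surface, if the arm or the gripper's body presses on something with over 40 N, if the wrist force passes 120 N, or if a joint passes its speed limit or range.

ROBOT

A 6-joint arm with a two-finger parallel gripper is mounted at the origin on the work surface. World frame = base frame: x ahead of the robot, y to its left, z up, the work surface at z = 0. Lengths are in m, angles in rad, forces in N, time in s.
With the tool pointing down it reaches from about 0.35 to 0.975 m from the base axis. Payload 4.9 kg.
Tool frame: the origin (TCP) lies on the centre line of the jaws, within the pads' length; the fingertips stand 11 mm ahead of it and the grasp point (between the pads) lies 8 mm behind it; z points along the fingers, y is the direction in which the jaws open and shut (so a half turn about z gives the same grasp; the last joint's range is limited). The gripper opens to 85 mm and grips with 20 to 120 N. Pads are 22 mm wide; open, the fingers measure 114 mm over their backs; the gripper's body (76 mm by 85 mm) begins 54 mm behind the grasp point. The pads swing forward as they close: fully open they stand 13 mm farther back than shut.
Start: joints at [-1.25, 0.053, 1.613, -0, 1.476, -0.119], TCP at [0.266, -0.566, 0.216] pointing down, gripper open.
Joint ranges: [-3.01, 3.01], [-1.01, 2.22], [0.06, 2.58], [-1.02, 4.17], [0.09, 2.62], [-3.14, 3.14]. Speed limits (rad/s): [2.57, 2.57, 3.14, 3.14, 3.14, 3.14].

INTERFACE

Orientations are given as a rotation vector (axis times angle).
In Python, from station import ctrl gives the robot as it stands.
- The arm moves only by the tool send_rows, never from a script. Its argument "series" is a list of rows, each an object of numbers: "tx", "ty", "tz": the shift along the tool's x, y, z in cm; "wx", "wy", "wz": the turn, a rotation vector about the tool's x, y, z in rad; "jaw": the closure, from 0 (fully open) to 1 (shut). In form: [{"tx": .., "ty": .., "tz": .., "wx": .., "wy": .., "wz": .., "jaw": ..}, ...]. A call has 1 to 5 rows; each row shifts and turns the pose as measured when the row begins, along the tool's axes as they then stand; what a row does not reach is not made up. A row lasts 1/8 s, in which the tool goes at most 62.5 mm and 10.7 degrees, less where a joint would pass 70% of its speed; a pose out of reach is approached as far as the arm can. A call is refused whole if a number of a shift passes 6.25 or a number of a turn 0.188, either way. A call with a gripper value outside its range is refused whole. The fingers move at their own pace and stop on an object; "squeeze" is the grip in N (left out, the last holds). Time passes only in rows, so rows that do not move let the fingers close. It gives the time, the measured TCP pose, the force and the opening at its end, in the units of the state.
- ctrl.get_obs(): the state, without advancing time (a new reading comes with each control period).
- ctrl.get_image(name): name is "scene" or "top" or "wrist"; returns the picture (384x512x3 uint8, red, green, blue); there is no depth.
- ctrl.camera_info(name): a dict with "mtx" (3x3 intrinsics, pixels), "R" (3x3) and "t" (3): a world point X has camera coordinates R X + t. Camera axes: x right, y down, z forward; pixel columns grow to the right and rows downward; lengths in m; the calibration is good to about 2 mm. A picture is of the moment at which its call begins: read the wrist's pose just before it. camera_info takes no time and is no camera call; for the wrist camera it gives the pose at the moment of the call.
- ctrl.finish_job(): hands the job in, once; it reports no verdict.
The state is a dict: "t": time; "q": joint angles; "dq": joint speeds; "effort": joint torques, N m; "tool_pos": TCP position; "tool_rot": TCP orientation; "contact_force": force on the tool from outside, world axes, zero at the start; "wrist_torque": the same for the moment, N m; "opening": finger opening in m.
Only numpy, scipy, OpenCV 4.12 (cv2) and the standard library are available. Lean on these libraries where they do the work, as an engineer would, in place of code of your own. Each camera call takes 0.05 s, during which the arm holds its last target.

## Working session

There is one attempt and no reset: what is moved stays moved. The work goes in short steps, Python scripts to look and compute and a tool call to move; the robot and the scene stay as the last step left them, time stands still between calls to the robot, and variables do not carry over. Pictures are saved under pics/ and viewed, and the job is handed in when it is done.

Besides the shell and the picture viewer there is one more tool, called after "Call:" as name([rows], argument=value, ...), one row to a line, values as JSON. send_rows: Moves the arm, as the interface text tells. Its arguments: {"type":"object","properties":{"series":{"type":"array"},"squeeze":{"type":"number"}},"required":["series"]}

```bash
ls; mkdir -p pics; python3 - <<'E'
from station import ctrl
import cv2
o=ctrl.get_obs();print(o)
for n in("scene","top","wrist"):
    i=ctrl.camera_info(n);print(n,i)
    cv2.imwrite(f"pics/{n}0.png",ctrl.get_image(n)[:,:,::-1])
E
```

```text
pics
{'t': 0.0, 'q': array([-1.25000338e+00,  5.33984858e-02,  1.61432725e+00, -2.85418918e-05,
        1.47602158e+00, -1.18994067e-01]), 'dq': array([-0.00064421,  0.00045968, -0.00258526,  0.00114118, -0.00101831,
       -0.00027291]), 'effort': array([-4.67376067e-04, -3.93671966e+01, -3.70179749e+01, -1.13061001e-04,
        6.93050111e-03,  6.14847224e-06]), 'tool_pos': array([ 0.2658727 , -0.56488087,  0.2147174 ]), 'tool_rot': array([-3.06385499e+00, -6.84799295e-01,  3.85057833e-04]), 'contact_force': array([-0.11784588,  0.19155035,  0.60764558]), 'wrist_torque': array([-0.03294354, -0.0167417 , -0.07270539]), 'opening': 0.08532367210605529}
scene {'mtx': array([[462.59865859,   0.        , 251.54876978],
       [  0.        , 462.59865859, 195.72837171],
       [  0.        ,   0.        ,   1.        ]]), 'R': array([[-0.71233303,  0.70184107,  0.00087105],
       [ 0.52085916,  0.52947662, -0.66959707],
       [-0.47041192, -0.47652242, -0.74272404]]), 't': array([ 0.38509945, -0.21556222,  1.66572302])}
top {'mtx': array([[362.83878262,   0.        , 262.44885283],
       [  0.        , 362.83878262, 191.83434091],
       [  0.        ,   0.        ,   1.        ]]), 'R': array([[ 0.00667122, -0.99997691, -0.00129477],
       [-0.99905083, -0.00660929, -0.04305524],
       [ 0.04304569,  0.00158077, -0.99907185]]), 't': array([-0.02107407,  0.5461703 ,  1.29023619])}
wrist {'mtx': array([[271.10496012,   0.        , 250.32782241],
       [  0.        , 271.10496012, 195.63018419],
       [  0.        ,   0.        ,   1.        ]]), 'R': array([[ 0.42630302, -0.90457963, -0.00119595],
       [-0.86309194, -0.40714613,  0.29883829],
       [-0.27080996, -0.12636345, -0.95430302]]), 't': array([-0.62386038, -0.03899904,  0.37925131])}
```

View pics/top0.png

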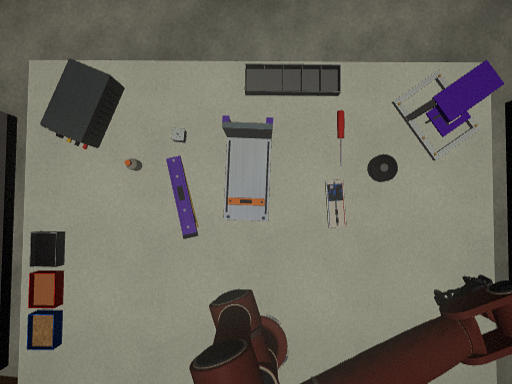

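View pics/scene0.png

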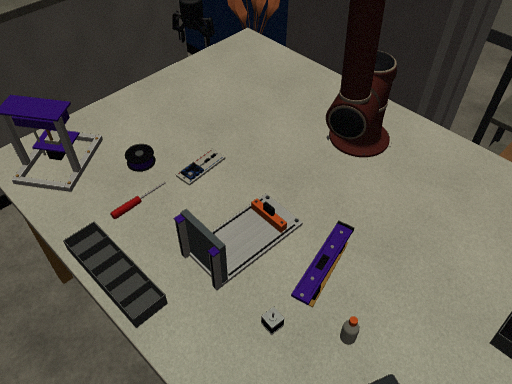

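View pics/wrist0.png

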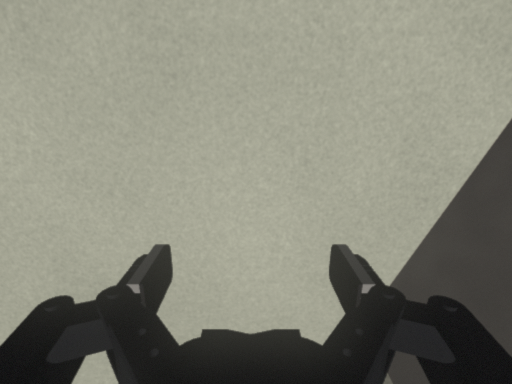

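The top picture shows the panel at about (174,157) to (190,236), foot at the bottom. The stand is centred near column 247, with the wall at row ~130 and the orange stop at row ~202. I'll zoom in to measure.

```bash
cat > h.py <<'E'
import numpy as np,cv2
from station import ctrl
from scipy.spatial.transform import Rotation as Ro
def p2w(info,uv,z):
    K,R,t=info['mtx'],info['R'],info['t']
    d=R.T@np.linalg.inv(K)@np.array([uv[0],uv[1],1.]);c=-R.T@t
    return c+d*(z-c[2])/d[2]
def w2p(info,X):
    p=info['mtx']@(info['R']@np.asarray(X,float)+info['t']);return p[:2]/p[2]
E
python3 - <<'E'
import cv2
a=cv2.imread('pics/top0.png')
c=a[105:245,155:285];cv2.imwrite('pics/topc.png',cv2.resize(c,None,fx=4.2,fy=4.2,interpolation=cv2.INTER_CUBIC))
b=cv2.imread('pics/scene0.png')
c=b[180:320,165:365];cv2.imwrite('pics/scc.png',cv2.resize(c,None,fx=4,fy=4,interpolation=cv2.INTER_CUBIC))
E
```

```text
(no output)
```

View pics/topc.png

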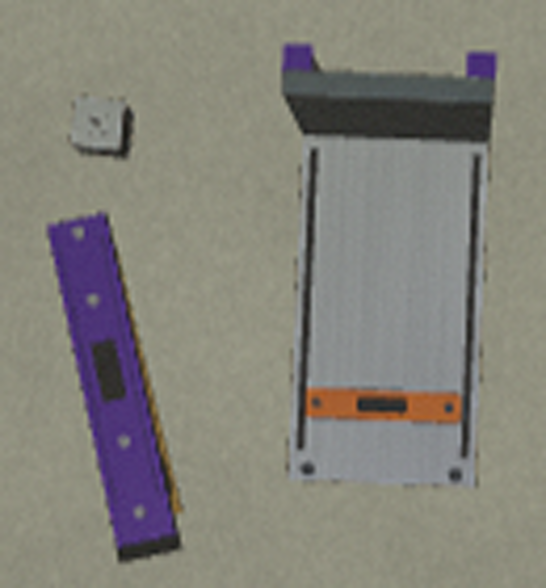

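View pics/scc.png

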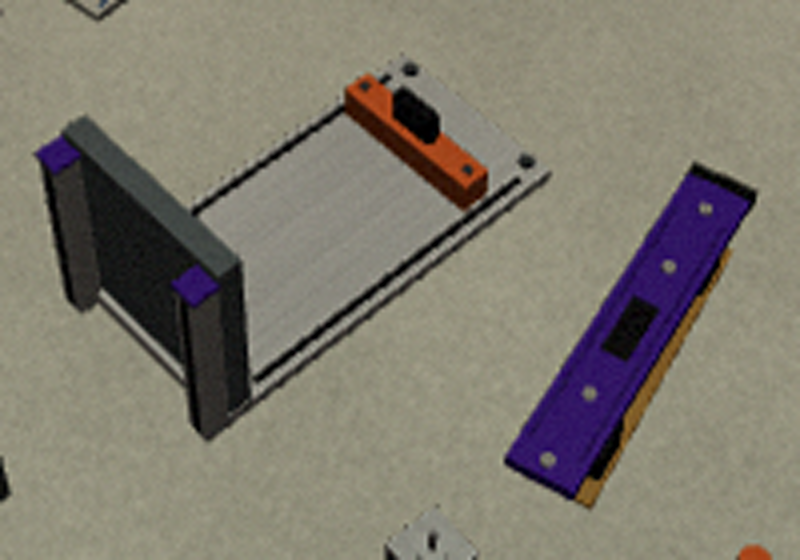

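```bash
python3 - <<'E'
from h import *
it=ctrl.camera_info('top');isc=ctrl.camera_info('scene')
f=lambda u,v:((u+.5)/4.2-.5+155,(v+.5)/4.2-.5+105)
g=lambda u,v:((u+.5)/4-.5+165,(v+.5)/4-.5+180)
P=lambda n,uv,z:print(n,(p2w(it,f(*uv),z)*1000).round(1))
S=lambda n,uv,z:print('   sc',n,(p2w(isc,g(*uv),z)*1000).round(1))
for n,uv,z in [('HL',(49,227),.048),('HR',(107,213),.048),('FR',(181,545),.046),('FL',(120,561),.046),('label',(109,370),.048),
 ('nearL',(289,479),.012),('nearR',(475,486),.012),('wallL',(303,136),.012),('wallR',(489,142),.012),('wtL',(286,98),.172),('wtR',(494,100),.172),
 ('oFL',(308,390),.043),('oFR',(462,395),.043),('oBL',(307,416),.043),('oBR',(460,422),.043),('tab',(382,404),.072)]:P(n,uv,z)
for n,uv,z in [('HL',(578,497),.048),('HR',(507,463),.048),('FR',(697,164),.048),('FL',(757,196),.046),('label',(630,328),.048),
 ('nearL',(551,173),.012),('nearR',(405,53),.012),('wtL',(241,263),.172),('wtR',(85,118),.172),
 ('oFL',(470,190),.043),('oFR',(347,90),.043),('oBL',(486,172),.043),('oBR',(366,75),.043),('tab',(418,100),.072)]:S(n,uv,z)
E
```

```text
HL [658.8 320.2  48. ]
HR [670.9 272.   48. ]
FR [395.3 206.6  46. ]
FL [381.7 256.9  46. ]
label [539.8 268.1  48. ]
nearL [449.3 121.5  12. ]
nearR [444.4 -37.   12. ]
wallL [743.7 112.8  12. ]
wallR [739.5 -47.2  12. ]
wtL [741.3 109.6 172. ]
wtR [740.8 -47.4 172. ]
oFL [524.4 103.1  43. ]
oFR [521.1 -25.2  43. ]
oBL [502.7 103.7  43. ]
oBR [498.6 -23.7  43. ]
tab [512.6  40.   72. ]
   sc HL [662.2 329.3  48. ]
   sc HR [676.1 281.9  48. ]
   sc FR [396.3 214.3  48. ]
   sc FL [387.5 262.   46. ]
   sc label [540.8 271.1  48. ]
   sc nearL [454.2 128.6  12. ]
   sc nearR [445.  -32.5  12. ]
   sc wtL [748.2 117.6 172. ]
   sc wtR [742.4 -39.7 172. ]
   sc oFL [528.1 112.7  43. ]
   sc oFR [524.1 -17.6  43. ]
   sc oBL [507.7 109.5  43. ]
   sc oBR [503.1 -18.3  43. ]
   sc tab [511.8  43.8  72. ]
```

```bash
cat >> h.py <<'E'
def Rtool(yaw,tilt=0,roll=0):
    # tool x = heading yaw at tilt 0, z down; tilt>0 : tool points forward (head-up)
    return Ro.from_euler('z',yaw)*Ro.from_euler('y',-tilt)*Ro.from_euler('x',np.pi)
def plan(pos,R,n,jaw=None):
    o=ctrl.get_obs();p=o['tool_pos'];R0=Ro.from_rotvec(o['tool_rot'])
    rv=(R0.inv()*R).as_rotvec();print('t',round(o['t'],2),'dist mm',np.round(1000*(np.array(pos)-p),1),'rv',rv.round(3))
    pp,RR=p,R0
    for k in range(1,n+1):
        s=k/n;q=p+s*(np.array(pos)-p);Q=R0*Ro.from_rotvec(rv*s)
        d=RR.inv().apply(q-pp)*100;w=(RR.inv()*Q).as_rotvec()
        print({k:float(v) for k,v in zip(['tx','ty','tz','wx','wy','wz'],np.r_[d.round(2),w.round(3)])})
        pp,RR=q,Q
def st():
    o=ctrl.get_obs();R=Ro.from_rotvec(o['tool_rot'])
    print('t',round(o['t'],2),'p',(o['tool_pos']*1000).round(1),'x',R.as_matrix()[:,0].round(3),'z',R.as_matrix()[:,2].round(3),'F',o['contact_force'].round(1),'op',round(o['opening']*1000,1))
E
python3 - <<'E'
from h import *
plan([.45,.04,.26],Rtool(-.031),12)
E
```

```text
t 0.15 dist mm [184.1 605.   45. ] rv [-0.002  0.     0.471]
{'tx': 3.53, 'ty': -3.91, 'tz': -0.37, 'wx': -0.0, 'wy': 0.0, 'wz': 0.039}
{'tx': 3.38, 'ty': -4.05, 'tz': -0.37, 'wx': -0.0, 'wy': 0.0, 'wz': 0.039}
{'tx': 3.22, 'ty': -4.17, 'tz': -0.37, 'wx': -0.0, 'wy': 0.0, 'wz': 0.039}
{'tx': 3.05, 'ty': -4.3, 'tz': -0.37, 'wx': -0.0, 'wy': 0.0, 'wz': 0.039}
{'tx': 2.88, 'ty': -4.41, 'tz': -0.37, 'wx': -0.0, 'wy': 0.0, 'wz': 0.039}
{'tx': 2.7, 'ty': -4.52, 'tz': -0.37, 'wx': -0.0, 'wy': 0.0, 'wz': 0.039}
{'tx': 2.53, 'ty': -4.63, 'tz': -0.37, 'wx': -0.0, 'wy': 0.0, 'wz': 0.039}
{'tx': 2.34, 'ty': -4.72, 'tz': -0.37, 'wx': -0.0, 'wy': 0.0, 'wz': 0.039}
{'tx': 2.16, 'ty': -4.81, 'tz': -0.37, 'wx': -0.0, 'wy': 0.0, 'wz': 0.039}
{'tx': 1.96, 'ty': -4.89, 'tz': -0.37, 'wx': -0.0, 'wy': 0.0, 'wz': 0.039}
{'tx': 1.77, 'ty': -4.96, 'tz': -0.37, 'wx': -0.0, 'wy': 0.0, 'wz': 0.039}
{'tx': 1.58, 'ty': -5.03, 'tz': -0.37, 'wx': -0.0, 'wy': 0.0, 'wz': 0.039}
```

Call:
send_rows([
  {"tx": 3.5,"ty": -3.9,"tz": -0.4,"wz": 0.04,"jaw": 1},
  {"tx": 3.4,"ty": -4.0,"tz": -0.4,"wz": 0.04,"jaw": 1},
  {"tx": 3.2,"ty": -4.2,"tz": -0.4,"wz": 0.04,"jaw": 1},
  {"tx": 3.0,"ty": -4.3,"tz": -0.4,"wz": 0.04,"jaw": 1},
  {"tx": 2.9,"ty": -4.4,"tz": -0.4,"wz": 0.04,"jaw": 1},
])

```text
invalid input at $.series[0]: expected keys tx, ty, tz, wx, wy, wz, jaw
```

Call:
send_rows([
  {"tx": 2.7,"ty": -4.5,"tz": -0.4,"wz": 0.04,"jaw": 1},
  {"tx": 2.5,"ty": -4.6,"tz": -0.4,"wz": 0.04,"jaw": 1},
  {"tx": 2.3,"ty": -4.7,"tz": -0.4,"wz": 0.04,"jaw": 1},
  {"tx": 2.2,"ty": -4.8,"tz": -0.4,"wz": 0.04,"jaw": 1},
  {"tx": 2.0,"ty": -4.9,"tz": -0.4,"wz": 0.04,"jaw": 1},
])

```text
invalid input at $.series[0]: expected keys tx, ty, tz, wx, wy, wz, jaw
```

```bash
python3 - <<'E'
from h import *
st()
plan([.45,.04,.26],Rtool(-.031),4)
E
```

```text
t 0.15 p [ 265.9 -565.   215. ] x [0.905 0.426 0.   ] z [-0.001  0.002 -1.   ] F [-0.7  0.4  1. ] op 85.3
t 0.15 dist mm [184.1 605.   45. ] rv [-0.002  0.     0.471]
{'tx': 10.6, 'ty': -11.73, 'tz': -1.1, 'wx': -0.0, 'wy': 0.0, 'wz': 0.118}
{'tx': 9.15, 'ty': -12.89, 'tz': -1.11, 'wx': -0.0, 'wy': 0.0, 'wz': 0.118}
{'tx': 7.58, 'ty': -13.88, 'tz': -1.11, 'wx': -0.0, 'wy': 0.0, 'wz': 0.118}
{'tx': 5.89, 'ty': -14.67, 'tz': -1.12, 'wx': -0.0, 'wy': 0.0, 'wz': 0.118}
```

All keys are required in each row.

Call:
send_rows([
  {"tx": 3.5,"ty": -3.9,"tz": -0.4,"wx": 0,"wy": 0,"wz": 0.04,"jaw": 1},
  {"tx": 3.4,"ty": -4.0,"tz": -0.4,"wx": 0,"wy": 0,"wz": 0.04,"jaw": 1},
  {"tx": 3.2,"ty": -4.2,"tz": -0.4,"wx": 0,"wy": 0,"wz": 0.04,"jaw": 1},
  {"tx": 3.0,"ty": -4.3,"tz": -0.4,"wx": 0,"wy": 0,"wz": 0.04,"jaw": 1},
  {"tx": 2.9,"ty": -4.4,"tz": -0.4,"wx": 0,"wy": 0,"wz": 0.04,"jaw": 1},
])

```text
t: 0.78
tool_pos: [0.3436, -0.3086, 0.2329]
tool_rot: [-3.115, -0.355, 0.002]
contact_force: [1.3, 0.9, -0.4]
opening: -0.0
```

Call:
send_rows([
  {"tx": 2.7,"ty": -4.5,"tz": -0.4,"wx": 0,"wy": 0,"wz": 0.04,"jaw": 1},
  {"tx": 2.5,"ty": -4.6,"tz": -0.4,"wx": 0,"wy": 0,"wz": 0.04,"jaw": 1},
  {"tx": 2.3,"ty": -4.7,"tz": -0.4,"wx": 0,"wy": 0,"wz": 0.04,"jaw": 1},
  {"tx": 2.2,"ty": -4.8,"tz": -0.4,"wx": 0,"wy": 0,"wz": 0.04,"jaw": 1},
  {"tx": 2.0,"ty": -4.9,"tz": -0.4,"wx": 0,"wy": 0,"wz": 0.04,"jaw": 1},
])

```text
t: 1.4
tool_pos: [0.4265, -0.0503, 0.2541]
tool_rot: [-3.135, -0.028, 0.0]
contact_force: [0.9, -0.4, -0.3]
opening: -0.0001
```

```bash
python3 - <<'E'
from h import *
st()
plan([.45,.04,.26],Rtool(-.031),4)
E
```

```text
t 1.4 p [426.5 -50.3 254.1] x [ 1.     0.018 -0.   ] z [-0.     0.006 -1.   ] F [ 0.9 -0.4 -0.3] op -0.1
t 1.4 dist mm [23.5 90.3  5.9] rv [-0.006  0.     0.049]
{'tx': 0.63, 'ty': -2.25, 'tz': -0.13, 'wx': -0.002, 'wy': 0.0, 'wz': 0.012}
{'tx': 0.6, 'ty': -2.25, 'tz': -0.14, 'wx': -0.002, 'wy': 0.0, 'wz': 0.012}
{'tx': 0.57, 'ty': -2.26, 'tz': -0.14, 'wx': -0.002, 'wy': 0.0, 'wz': 0.012}
{'tx': 0.55, 'ty': -2.27, 'tz': -0.14, 'wx': -0.002, 'wy': 0.0, 'wz': 0.012}
```

Call:
send_rows([
  {"tx": 0.7,"ty": -3.0,"tz": -0.2,"wx": 0,"wy": 0,"wz": 0.015,"jaw": 1},
  {"tx": 0.7,"ty": -3.0,"tz": -0.2,"wx": 0,"wy": 0,"wz": 0.015,"jaw": 1},
  {"tx": 0.7,"ty": -3.0,"tz": -0.2,"wx": 0,"wy": 0,"wz": 0.015,"jaw": 1},
  {"tx": 0,"ty": 0,"tz": 0,"wx": 0,"wy": 0,"wz": 0,"jaw": 1},
])

```text
t: 1.9
tool_pos: [0.447, 0.0461, 0.2601]
tool_rot: [-3.135, 0.034, 0.002]
contact_force: [-0.6, -0.3, -0.3]
opening: 0.0002
```

```bash
python3 - <<'E'
from h import *
st()
i=ctrl.camera_info('wrist');np.savez('w1.npz',**i)
cv2.imwrite('pics/w1.png',ctrl.get_image('wrist')[:,:,::-1])
a=cv2.imread('pics/w1.png');cv2.imwrite('pics/w1b.png',cv2.resize(a,(768,576),interpolation=cv2.INTER_CUBIC))
E
```

```text
t 1.9 p [447.   46.1 260.1] x [ 1.    -0.022 -0.001] z [-0.001  0.007 -1.   ] F [-0.6 -0.3 -0.3] op 0.2
```

View pics/w1b.png

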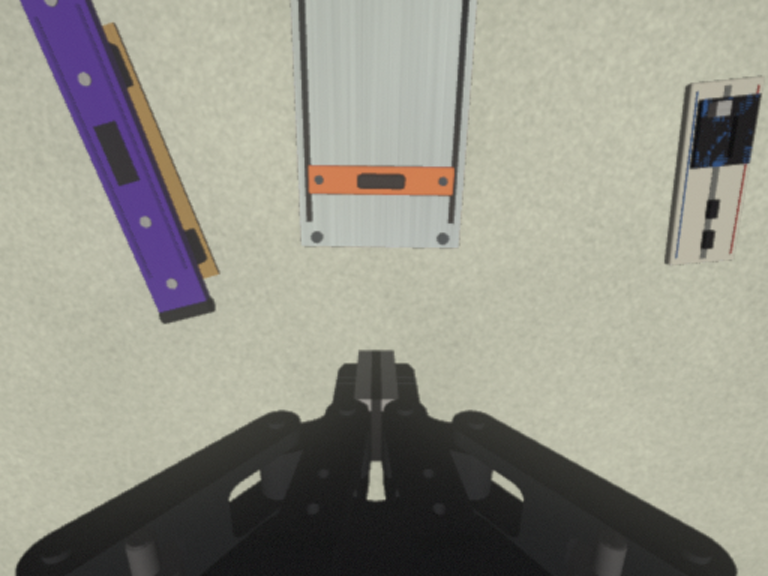

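```bash
python3 - <<'E'
from h import *
i=np.load('w1.npz')
for n,uv,z in [('nearL',(300,247),.012),('nearR',(460,247),.012),('oFL',(308,165),.043),('oFR',(456,167),.043),('oBL',(308,193),.043),('oBR',(454,195),.043),('tab',(381,181),.072),
 ('FL',(161,322),.044),('FR',(215,310),.044),('label',(116,153),.048),('h1',(171.5,284),.048),('h2',(145,222),.048),('h3',(84,79),.048),('edgeR@foot',(208,295),.048),('edgeR',(96,0),.048),('edgeL@foot',(156,303),.048),('edgeL',(25,0),.048)]:
  print(n,(p2w(i,((uv[0]+.5)/1.5-.5,(uv[1]+.5)/1.5-.5),z)*1000).round(1))
E
```

```text
nearL [446.9 124.4  12. ]
nearR [443.7 -37.1  12. ]
oFL [525.5 105.6  43. ]
oFR [521.1 -24.5  43. ]
oBL [501.6 107.3  43. ]
oBR [497.1 -23.6  43. ]
tab [511.6  41.8  72. ]
FL [380.7 261.4  44. ]
FR [392.3 206.2  44. ]
label [538.8 269.9  48. ]
h1 [420.6 242.2  48. ]
h2 [479.4 256.2  48. ]
h3 [596.6 284.1  48. ]
edgeR@foot [409. 209.  48.]
edgeR [651.5 261.5  48. ]
edgeL@foot [401.9 260.4  48. ]
edgeL [652.8 317.1  48. ]
```

Call:
send_rows([
  {"tx": 0.5,"ty": 0.1,"tz": 5.6,"wx": -0.007,"wy": 0,"wz": 0.008,"jaw": 1},
  {"tx": 0.5,"ty": 0.1,"tz": 5.6,"wx": 0,"wy": 0,"wz": 0,"jaw": 1},
  {"tx": 0.5,"ty": 0.1,"tz": 5.6,"wx": 0,"wy": 0,"wz": 0,"jaw": 1},
  {"tx": 0.3,"ty": 0,"tz": 4.0,"wx": 0,"wy": 0,"wz": 0,"jaw": 1},
  {"tx": 0,"ty": 0,"tz": 0,"wx": 0,"wy": 0,"wz": 0,"jaw": 1},
])

```text
t: 2.58
tool_pos: [0.4655, 0.0363, 0.048]
tool_rot: [3.137, -0.057, 0.004]
contact_force: [-0.3, -0.2, -0.5]
opening: -0.0
```

```bash
python3 - <<'E'
from h import *
st()
plan([.47,.042,.035],Rtool(-.03),1)
E
```

```text
t 2.58 p [465.5  36.3  48. ] x [ 0.999 -0.036  0.002] z [ 0.002 -0.004 -1.   ] F [-0.3 -0.2 -0.5] op -0.0
t 2.58 dist mm [  4.5   5.7 -13. ] rv [ 0.004 -0.002 -0.006]
{'tx': 0.43, 'ty': -0.59, 'tz': 1.3, 'wx': 0.004, 'wy': -0.002, 'wz': -0.006}
```

Call:
send_rows([
  {"tx": 0.4,"ty": -0.6,"tz": 1.3,"wx": 0,"wy": 0,"wz": -0.006,"jaw": 1},
  {"tx": 1.2,"ty": 0,"tz": 0,"wx": 0,"wy": 0,"wz": 0,"jaw": 1},
  {"tx": 1.0,"ty": 0,"tz": 0,"wx": 0,"wy": 0,"wz": 0,"jaw": 1},
  {"tx": 1.5,"ty": 0,"tz": 0,"wx": 0,"wy": 0,"wz": 0,"jaw": 1},
  {"tx": 1.5,"ty": 0,"tz": 0,"wx": 0,"wy": 0,"wz": 0,"jaw": 1},
])

```text
t: 3.2
tool_pos: [0.526, 0.0397, 0.0397]
tool_rot: [3.136, -0.048, 0.007]
contact_force: [-4.7, -1.2, -0.6]
opening: -0.0002
```

```bash
python3 - <<'E'
from h import *
st()
plan([.56,.039,.035],Rtool(-.03),1)
E
```

```text
t 3.2 p [526.   39.7  39.7] x [ 1.    -0.03   0.004] z [ 0.004 -0.005 -1.   ] F [-4.7 -1.2 -0.6] op -0.2
t 3.2 dist mm [34.  -0.7 -4.7] rv [ 0.005 -0.004 -0.   ]
{'tx': 3.4, 'ty': -0.04, 'tz': 0.48, 'wx': 0.005, 'wy': -0.004, 'wz': -0.0}
```

Call:
send_rows([
  {"tx": 1.2,"ty": 0,"tz": 0.3,"wx": 0,"wy": 0,"wz": 0,"jaw": 1},
  {"tx": 1.1,"ty": 0,"tz": 0,"wx": 0,"wy": 0,"wz": 0,"jaw": 1},
  {"tx": 0.7,"ty": 0,"tz": 0,"wx": 0,"wy": 0,"wz": 0,"jaw": 1},
  {"tx": 0.2,"ty": 0,"tz": 0,"wx": 0,"wy": 0,"wz": 0,"jaw": 1},
])

```text
t: 3.7
tool_pos: [0.5615, 0.0385, 0.0376]
tool_rot: [3.136, -0.047, 0.007]
contact_force: [-3.0, 0.8, 0.8]
opening: -0.0001
```

```bash
python3 - <<'E'
from h import *
st()
i=ctrl.camera_info('wrist');np.savez('w2.npz',**i)
a=ctrl.get_image('wrist')[:,:,::-1];cv2.imwrite('pics/w2b.png',cv2.resize(a,(768,576),interpolation=cv2.INTER_CUBIC))
a=ctrl.get_image('top')[105:245,155:285,::-1];cv2.imwrite('pics/t2.png',cv2.resize(a,None,fx=4.2,fy=4.2,interpolation=cv2.INTER_CUBIC))
E
```

```text
t 3.7 p [561.5  38.5  37.6] x [ 1.    -0.03   0.004] z [ 0.004 -0.005 -1.   ] F [-3.   0.8  0.8] op -0.1
```

View pics/w2b.png

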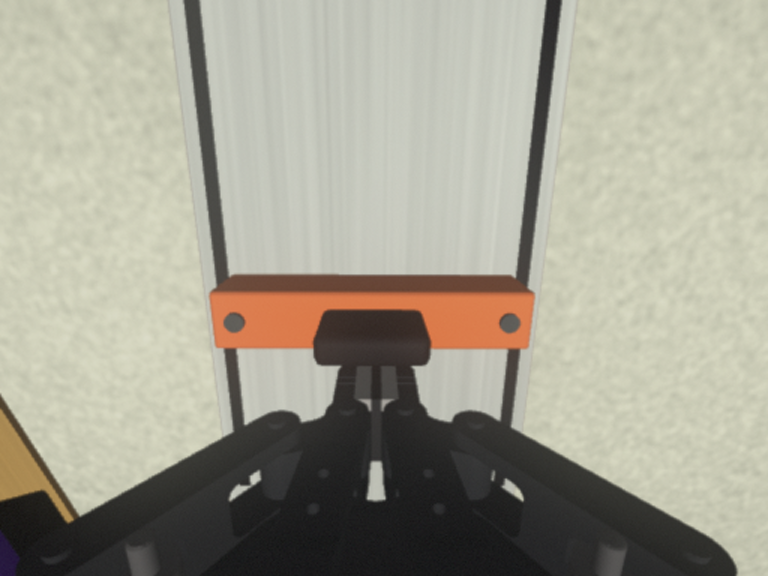

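The stop has slid squarely: its top front edge runs from (210,292) to (534,293) and its top back edge is at row ~347. The fingertips are behind the middle of it.

```bash
python3 - <<'E'
from h import *
i=np.load('w2.npz')
for n,uv,z in [('fL',(210,292),.043),('fR',(534,293),.043),('bL',(215,348),.043),('bR',(529,348),.043),('baseL',(234,275),.013),('baseR',(510,276),.013),('plL',(170,0),.012),('plR',(578,0),.012)]:
  print(n,(p2w(i,((uv[0]+.5)/1.5-.5,(uv[1]+.5)/1.5-.5),z)*1000).round(1))
st()
plan([.535,.039,.26],Rtool(-.03),1)
E
```

```text
fL [592.6 102.8  43. ]
fR [588.2 -24.4  43. ]
bL [568.7 104.3  43. ]
bR [564.6 -24.4  43. ]
baseL [591.8 103.3  13. ]
baseR [587.3 -24.7  13. ]
plL [701.4 113.9  12. ]
plR [697.1 -43.9  12. ]
t 3.8 p [561.7  38.5  37.7] x [ 1.    -0.03   0.006] z [ 0.006 -0.005 -1.   ] F [-0.5 -0.1 -0.3] op 0.2
t 3.8 dist mm [-26.7   0.5 222.3] rv [ 0.005 -0.006 -0.   ]
{'tx': -2.54, 'ty': 0.15, 'tz': -22.24, 'wx': 0.005, 'wy': -0.006, 'wz': -0.0}
```

Call:
send_rows([
  {"tx": -1.5,"ty": 0,"tz": -0.5,"wx": 0,"wy": 0,"wz": 0,"jaw": 1},
  {"tx": -0.5,"ty": 0,"tz": -5.5,"wx": 0,"wy": 0,"wz": -0.02,"jaw": 0},
  {"tx": 0,"ty": -4,"tz": -4.5,"wx": 0,"wy": 0,"wz": -0.06,"jaw": 0},
  {"tx": 0,"ty": -5.5,"tz": 0,"wx": 0,"wy": 0,"wz": -0.06,"jaw": 0},
  {"tx": 0,"ty": -5.5,"tz": 0,"wx": 0,"wy": 0,"wz": -0.06,"jaw": 0},
])

```text
t: 4.42
tool_pos: [0.5374, 0.191, 0.15]
tool_rot: [3.127, 0.264, 0.038]
contact_force: [0.9, 0.1, -0.9]
opening: 0.0727
```

```bash
python3 - <<'E'
from h import *
st()
plan([.530,.2675,.16],Rtool(.232),2)
E
```

```text
t 4.42 p [537.4 191.  150. ] x [0.986 0.168 0.024] z [ 0.024 -0.002 -1.   ] F [ 0.9  0.1 -0.9] op 72.7
t 4.42 dist mm [-7.4 76.5 10. ] rv [ 0.006 -0.024 -0.063]
{'tx': 0.29, 'ty': -3.83, 'tz': -0.52, 'wx': 0.003, 'wy': -0.012, 'wz': -0.032}
{'tx': 0.41, 'ty': -3.82, 'tz': -0.51, 'wx': 0.003, 'wy': -0.012, 'wz': -0.032}
```

Call:
send_rows([
  {"tx": 0.3,"ty": -3.8,"tz": -0.5,"wx": 0.003,"wy": -0.012,"wz": -0.032,"jaw": 0},
  {"tx": 0.4,"ty": -3.8,"tz": -0.5,"wx": 0.003,"wy": -0.012,"wz": -0.032,"jaw": 0},
  {"tx": 0,"ty": 0,"tz": 0,"wx": 0,"wy": 0,"wz": 0,"jaw": 0},
])

```text
t: 4.8
tool_pos: [0.5316, 0.2741, 0.164]
tool_rot: [-3.116, -0.376, -0.018]
contact_force: [0.1, 0.3, 0.6]
opening: 0.0855
```

```bash
python3 - <<'E'
from h import *
st()
i=ctrl.camera_info('wrist');np.savez('w3.npz',**i)
a=ctrl.get_image('wrist')[:,:,::-1];cv2.imwrite('pics/w3b.png',cv2.resize(a,(768,576),interpolation=cv2.INTER_CUBIC))
a=ctrl.get_image('top')[105:245,155:285,::-1];cv2.imwrite('pics/t3.png',cv2.resize(a,None,fx=4.2,fy=4.2,interpolation=cv2.INTER_CUBIC))
plan([.530,.2675,.032],Rtool(.232),3)
E
```

```text
t 4.8 p [531.6 274.1 164. ] x [0.971 0.238 0.012] z [ 0.011  0.005 -1.   ] F [0.1 0.3 0.6] op 85.5
t 4.9 dist mm [  -1.4   -4.3 -131.2] rv [-0.001 -0.01   0.006]
{'tx': -0.12, 'ty': 0.13, 'tz': 4.37, 'wx': -0.0, 'wy': -0.003, 'wz': 0.002}
{'tx': -0.11, 'ty': 0.13, 'tz': 4.37, 'wx': -0.0, 'wy': -0.003, 'wz': 0.002}
{'tx': -0.09, 'ty': 0.13, 'tz': 4.37, 'wx': -0.0, 'wy': -0.003, 'wz': 0.002}
```

View pics/w3b.png

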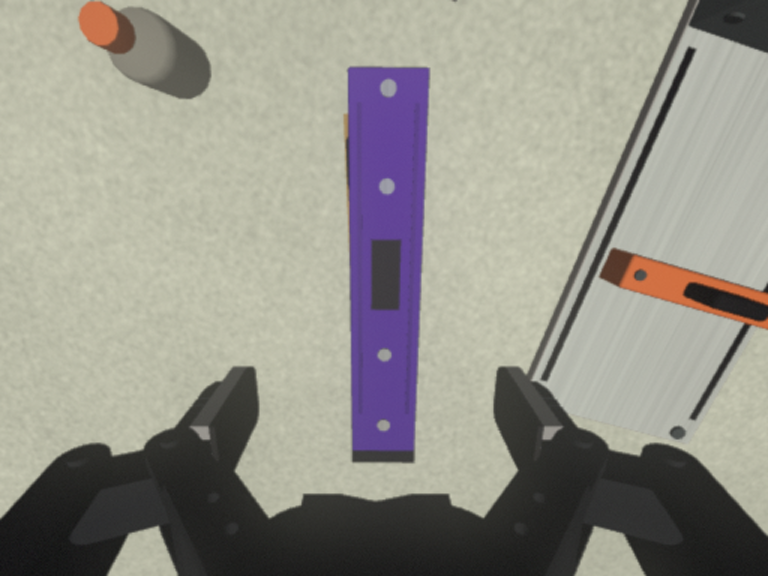

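View pics/t3.png

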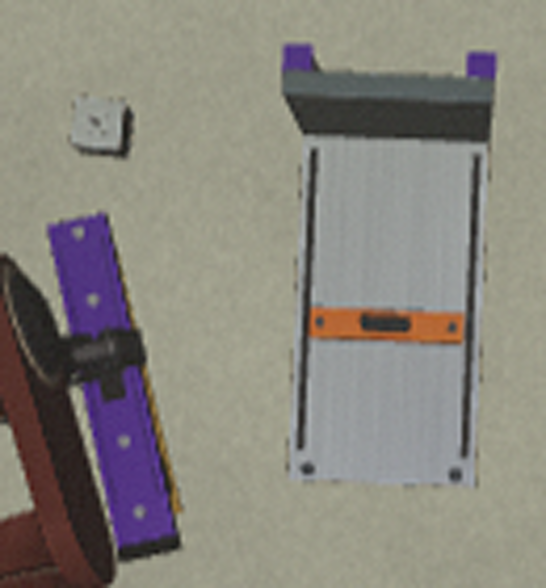

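```bash
python3 - <<'E'
from h import *
i=np.load('w3.npz');it=ctrl.camera_info('top')
for n,uv,z in [('HL',(348,68),.048),('HR',(430,68),.048),('FL',(352,462),.043),('FR',(415,461),.043),('label',(386,275),.048),('stopFL',(642,255),.043)]:
  print(n,(p2w(i,((uv[0]+.5)/1.5-.5,(uv[1]+.5)/1.5-.5),z)*1000).round(1))
for n,uv,z in [('stop FL',(315,306),.043),('FR',(465,314),.043)]:
  print(n,(p2w(it,((uv[0]+.5)/4.2-.5+155,(uv[1]+.5)/4.2-.5+105),z)*1000).round(1))
E
```

```text
HL [658.1 322.9  48. ]
HR [669.9 274.7  48. ]
FL [377.4 256.8  43. ]
FR [390.7 206.8  43. ]
label [538.5 268.9  48. ]
stopFL [594.   98.5  43. ]
stop FL [594.6  98.   43. ]
FR [588.7 -27.3  43. ]
```

Call:
send_rows([
  {"tx": -0.1,"ty": 0.15,"tz": 4.4,"wx": 0,"wy": -0.004,"wz": 0,"jaw": 0},
  {"tx": -0.1,"ty": 0.15,"tz": 4.3,"wx": 0,"wy": -0.003,"wz": 0.002,"jaw": 0},
  {"tx": -0.1,"ty": 0.15,"tz": 3.0,"wx": 0,"wy": -0.003,"wz": 0.002,"jaw": 0},
  {"tx": 0,"ty": 0,"tz": 0,"wx": 0,"wy": 0,"wz": 0,"jaw": 0},
])

```text
t: 5.4
tool_pos: [0.5331, 0.2626, 0.0449]
tool_rot: [-3.12, -0.355, -0.009]
contact_force: [-0.1, 0.2, 0.2]
opening: 0.0854
```

```bash
python3 - <<'E'
from h import *
st()
plan([.529,.2672,.032],Rtool(.234),1)
E
```

```text
t 5.4 p [533.1 262.6  44.9] x [0.974 0.225 0.006] z [ 0.005  0.002 -1.   ] F [-0.1  0.2  0.2] op 85.4
t 5.4 dist mm [ -4.1   4.6 -12.9] rv [-0.    -0.006 -0.007]
{'tx': -0.3, 'ty': -0.54, 'tz': 1.29, 'wx': -0.0, 'wy': -0.006, 'wz': -0.007}
```

Call:
send_rows([
  {"tx": -0.3,"ty": -0.5,"tz": 1.3,"wx": 0,"wy": -0.006,"wz": -0.007,"jaw": 0},
  {"tx": 0,"ty": 0,"tz": 0,"wx": 0,"wy": 0,"wz": 0,"jaw": 1},
  {"tx": 0,"ty": 0,"tz": 0,"wx": 0,"wy": 0,"wz": 0,"jaw": 1},
  {"tx": 0,"ty": 0,"tz": 0,"wx": 0,"wy": 0,"wz": 0,"jaw": 1},
  {"tx": 0,"ty": 0,"tz": 0,"wx": 0,"wy": 0,"wz": 0,"jaw": 1},
], squeeze=70)

```text
t: 6.02
tool_pos: [0.5328, 0.2674, 0.0368]
tool_rot: [-3.118, -0.364, -0.014]
contact_force: [0.8, 0.7, 0.3]
opening: 0.0123
```

```bash
python3 - <<'E'
from h import *
st()
E
```

```text
t 6.03 p [532.8 267.4  36.8] x [0.973 0.231 0.009] z [ 0.008  0.003 -1.   ] F [0.8 0.7 0.3] op 12.3
```

An opening of 12 mm is not the 50 mm panel width, so I need to look.

```bash
python3 - <<'E'
from h import *
a=ctrl.get_image('wrist')[:,:,::-1];cv2.imwrite('pics/w4b.png',cv2.resize(a,(768,576),interpolation=cv2.INTER_CUBIC))
a=ctrl.get_image('scene')[180:320,225:425,::-1];cv2.imwrite('pics/s4.png',cv2.resize(a,None,fx=4,fy=4,interpolation=cv2.INTER_CUBIC))
st()
E
```

```text
t 6.12 p [532.7 267.4  36.6] x [0.973 0.231 0.008] z [ 0.008  0.003 -1.   ] F [-0.   0.1 -0. ] op 0.0
```

View pics/w4b.png

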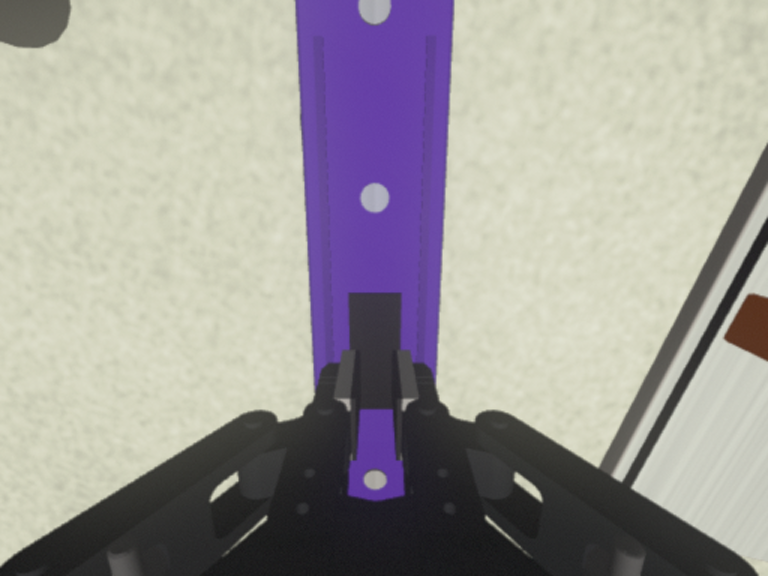

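View pics/s4.png

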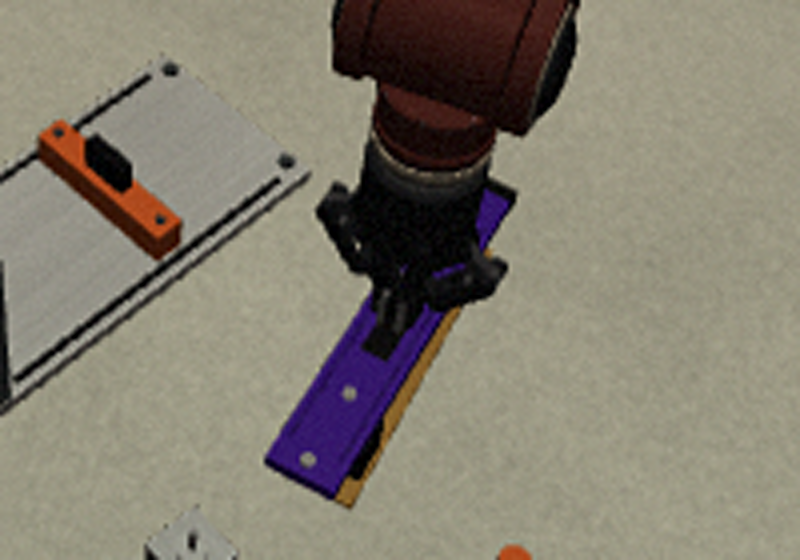

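```bash
python3 - <<'E'
from h import *
st()
i=ctrl.camera_info('wrist');o=ctrl.get_obs();R=Ro.from_rotvec(o['tool_rot'])
c=-i['R'].T@i['t'];print('cam',c,'in tool',R.inv().apply(c-o['tool_pos']))
for dz in(-.03,-.008,0,.011,.02,-.05):
  for dx in (-.011,.011):
    X=o['tool_pos']+R.apply([dx,0,dz]);print(dz,dx,w2p(i,X)*1.5)
it=ctrl.camera_info('scene')
for dz in(-.03,-.008,0,.011): print(dz,(w2p(it,o['tool_pos']+R.apply([0,0,dz]))-[225,180])*4)
E
```

```text
t 6.12 p [532.7 267.4  36.6] x [0.973 0.231 0.008] z [ 0.008  0.003 -1.   ] F [-0.   0.1 -0. ] op 0.0
cam [0.60567359 0.28489315 0.19518104] in tool [ 0.07638876 -0.00043087 -0.15796931]
-0.03 -0.011 [376.31630764 417.29825872]
-0.03 0.011 [376.39394627 362.7803904 ]
-0.008 -0.011 [376.18269389 386.13365656]
-0.008 0.011 [376.24491048 337.39269076]
0 -0.011 [376.14197162 376.63543135]
0 0.011 [376.19982664 329.71282512]
0.011 -0.011 [376.09139703 364.83921366]
0.011 0.011 [376.14405344 320.21206486]
0.02 -0.011 [376.05404816 356.12781447]
0.02 0.011 [376.10301976 313.22212738]
-0.05 -0.011 [376.47546984 454.4218853 ]
-0.05 0.011 [376.57373478 393.40670398]
-0.03 [395.24316303 300.04952507]
-0.008 [391.36883449 318.89727372]
0 [389.98471316 325.63071686]
0.011 [388.1025649  334.78695048]
```

The fingers closed above the panel. In the pictures the tips stand about 19 mm *behind* the reported TCP, not 11 mm ahead. The stop agrees with this, because the fingers touched its tab rather than the bar. I'll reopen and go about 33 mm lower.

Call:
send_rows([
  {"tx": -0.2,"ty": 0,"tz": -0.5,"wx": 0,"wy": 0,"wz": 0,"jaw": 0},
  {"tx": 0,"ty": 0,"tz": 0,"wx": 0,"wy": 0,"wz": 0,"jaw": 0},
  {"tx": 0,"ty": 0,"tz": 0,"wx": 0,"wy": 0,"wz": 0,"jaw": 0},
  {"tx": 0,"ty": 0,"tz": 0,"wx": 0,"wy": 0,"wz": 0,"jaw": 0},
])

```text
t: 6.62
tool_pos: [0.5306, 0.2669, 0.0421]
tool_rot: [-3.118, -0.365, -0.013]
contact_force: [-0.1, -0.2, 0.3]
opening: 0.0726
```

Call:
send_rows([
  {"tx": 0,"ty": 0,"tz": 1.5,"wx": 0,"wy": -0.008,"wz": 0,"jaw": 0},
  {"tx": 0,"ty": 0,"tz": 1.2,"wx": 0,"wy": 0,"wz": 0,"jaw": 0},
  {"tx": 0,"ty": 0,"tz": 0,"wx": 0,"wy": 0,"wz": 0,"jaw": 0},
])

```text
t: 7.0
tool_pos: [0.53, 0.2667, 0.0121]
tool_rot: [-3.119, -0.365, 0.003]
contact_force: [0.8, -0.5, -0.8]
opening: 0.0858
```

```bash
python3 - <<'E'
from h import *
st()
plan([.529,.267,.003],Rtool(.234),1)
a=ctrl.get_image('wrist')[:,:,::-1];cv2.imwrite('pics/w5b.png',cv2.resize(a,(768,576),interpolation=cv2.INTER_CUBIC))
E
```

```text
t 7.0 p [530.  266.7  12.1] x [ 0.973  0.231 -0.002] z [-0.002  0.001 -1.   ] F [ 0.8 -0.5 -0.8] op 85.8
t 7.0 dist mm [-1.   0.3 -9.1] rv [-0.001  0.002 -0.001]
{'tx': -0.08, 'ty': -0.05, 'tz': 0.91, 'wx': -0.001, 'wy': 0.002, 'wz': -0.001}
```

View pics/w5b.png

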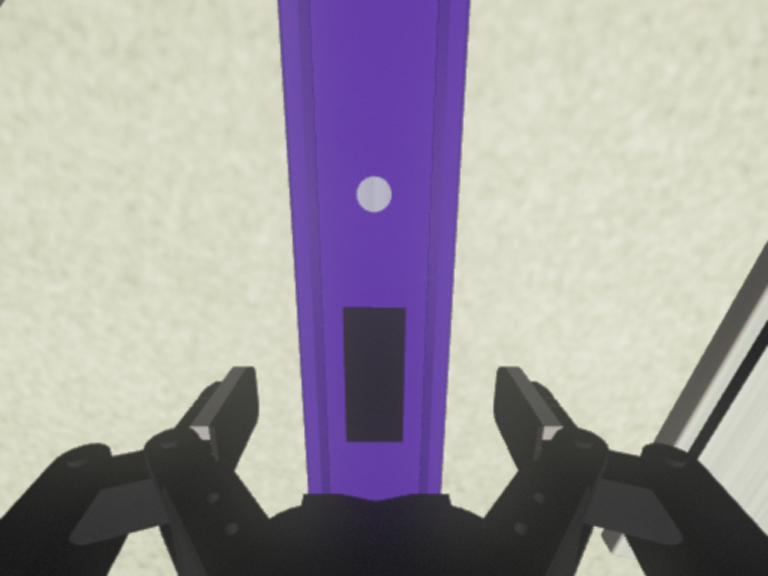

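The panel is centred between the open pads (columns 258 to 495, panel 305 to 447). I'll go down another 9 mm and close.

Call:
send_rows([
  {"tx": -0.1,"ty": 0,"tz": 0.9,"wx": 0,"wy": 0,"wz": 0,"jaw": 0},
  {"tx": 0,"ty": 0,"tz": 0.1,"wx": 0,"wy": 0,"wz": 0,"jaw": 0.4},
  {"tx": 0,"ty": 0,"tz": 0,"wx": 0,"wy": 0,"wz": 0,"jaw": 1},
  {"tx": 0,"ty": 0,"tz": 0,"wx": 0,"wy": 0,"wz": 0,"jaw": 1},
  {"tx": 0,"ty": 0,"tz": 0,"wx": 0,"wy": 0,"wz": 0,"jaw": 1},
])

```text
t: 7.68
tool_pos: [0.5299, 0.2668, 0.0026]
tool_rot: [-3.119, -0.365, -0.001]
contact_force: [-0.1, -0.4, -1.8]
opening: 0.0488
```

```bash
python3 - <<'E'
from h import *
st()
a=ctrl.get_image('wrist')[:,:,::-1];cv2.imwrite('pics/w6b.png',cv2.resize(a,(768,576),interpolation=cv2.INTER_CUBIC))
E
```

```text
t 7.67 p [529.9 266.8   2.6] x [0.973 0.231 0.001] z [ 0.     0.002 -1.   ] F [-0.1 -0.4 -1.8] op 48.8
```

View pics/w6b.png

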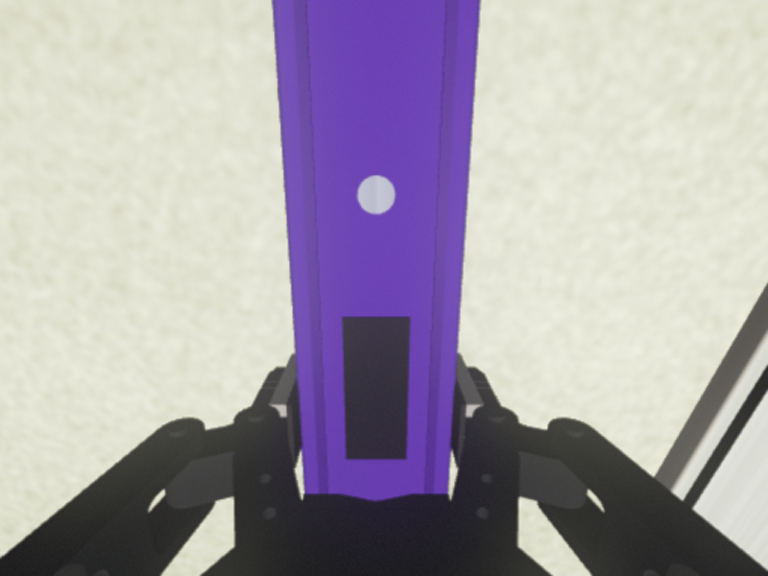

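Call:
send_rows([
  {"tx": 0,"ty": 0,"tz": -2,"wx": 0,"wy": 0,"wz": 0,"jaw": 1},
  {"tx": 0,"ty": 0,"tz": -5,"wx": 0,"wy": 0,"wz": 0,"jaw": 1},
  {"tx": 0,"ty": 0,"tz": -6,"wx": 0,"wy": 0,"wz": 0,"jaw": 1},
  {"tx": 0,"ty": 0,"tz": -6,"wx": 0,"wy": 0,"wz": 0,"jaw": 1},
], squeeze=90)

```text
t: 8.22
tool_pos: [0.5251, 0.2647, 0.1929]
tool_rot: [3.118, 0.365, -0.022]
contact_force: [0.5, 0.9, -2.4]
opening: 0.0485
```

```bash
cat >> h.py <<'E'
def target(foot,th,yaw=-.03,off=(-.001,0,-.0394)):
    R=Rtool(yaw,th);c=np.array(foot)+.14*R.apply([1,0,0]);return c-R.apply(off),R
E
python3 - <<'E'
from h import *
st()
p,R=target([.59,.039,.13],np.radians(51));print(p)
plan(p,R,8)
E
```

```text
t 8.22 p [525.1 264.7 192.9] x [ 0.973  0.231 -0.014] z [-0.014 -0.004 -1.   ] F [ 0.5  0.9 -2.4] op 48.5
[0.70930002 0.03541993 0.21478236]
t 8.22 dist mm [ 184.2 -229.3   21.9] rv [-0.115  0.899  0.246]
{'tx': 1.58, 'ty': 3.32, 'tz': -0.3, 'wx': -0.014, 'wy': 0.112, 'wz': 0.031}
{'tx': 1.7, 'ty': 3.27, 'tz': -0.06, 'wx': -0.014, 'wy': 0.112, 'wz': 0.031}
{'tx': 1.79, 'ty': 3.22, 'tz': 0.18, 'wx': -0.014, 'wy': 0.112, 'wz': 0.031}
{'tx': 1.85, 'ty': 3.16, 'tz': 0.43, 'wx': -0.014, 'wy': 0.112, 'wz': 0.031}
{'tx': 1.89, 'ty': 3.09, 'tz': 0.69, 'wx': -0.014, 'wy': 0.112, 'wz': 0.031}
{'tx': 1.89, 'ty': 3.02, 'tz': 0.94, 'wx': -0.014, 'wy': 0.112, 'wz': 0.031}
{'tx': 1.86, 'ty': 2.95, 'tz': 1.2, 'wx': -0.014, 'wy': 0.112, 'wz': 0.031}
{'tx': 1.8, 'ty': 2.87, 'tz': 1.44, 'wx': -0.014, 'wy': 0.112, 'wz': 0.031}
```

Call:
send_rows([
  {"tx": 1.6,"ty": 3.3,"tz": -0.3,"wx": -0.014,"wy": 0.112,"wz": 0.031,"jaw": 1},
  {"tx": 1.7,"ty": 3.3,"tz": -0.1,"wx": -0.014,"wy": 0.112,"wz": 0.031,"jaw": 1},
  {"tx": 1.8,"ty": 3.2,"tz": 0.2,"wx": -0.014,"wy": 0.112,"wz": 0.031,"jaw": 1},
  {"tx": 1.8,"ty": 3.2,"tz": 0.4,"wx": -0.014,"wy": 0.112,"wz": 0.031,"jaw": 1},
  {"tx": 1.9,"ty": 3.1,"tz": 0.7,"wx": -0.014,"wy": 0.112,"wz": 0.031,"jaw": 1},
])

```text
t: 8.85
tool_pos: [0.6465, 0.12, 0.2269]
tool_rot: [3.003, 0.108, 0.909]
contact_force: [0.0, -0.9, -2.4]
opening: 0.0483
```

```bash
python3 - <<'E'
from h import *
st()
p,R=target([.595,.039,.13],np.radians(51));print(p)
plan(p,R,4)
E
```

```text
t 8.85 p [646.5 120.  226.9] x [0.83  0.066 0.554] z [ 0.554  0.017 -0.832] F [ 0.  -0.9 -2.4] op 48.3
[0.71430002 0.03541993 0.21478236]
t 8.85 dist mm [ 67.8 -84.5 -12.1] rv [-0.047  0.302  0.086]
{'tx': 1.1, 'ty': 2.21, 'tz': 1.16, 'wx': -0.012, 'wy': 0.075, 'wz': 0.021}
{'tx': 1.05, 'ty': 2.17, 'tz': 1.26, 'wx': -0.012, 'wy': 0.075, 'wz': 0.021}
{'tx': 1.0, 'ty': 2.14, 'tz': 1.37, 'wx': -0.012, 'wy': 0.075, 'wz': 0.021}
{'tx': 0.94, 'ty': 2.1, 'tz': 1.46, 'wx': -0.012, 'wy': 0.075, 'wz': 0.021}
```

Call:
send_rows([
  {"tx": 1.1,"ty": 2.2,"tz": 1.2,"wx": -0.012,"wy": 0.075,"wz": 0.021,"jaw": 1},
  {"tx": 1.1,"ty": 2.2,"tz": 1.3,"wx": -0.012,"wy": 0.075,"wz": 0.021,"jaw": 1},
  {"tx": 1.0,"ty": 2.1,"tz": 1.4,"wx": -0.012,"wy": 0.075,"wz": 0.021,"jaw": 1},
  {"tx": 0.9,"ty": 2.1,"tz": 1.4,"wx": -0.012,"wy": 0.075,"wz": 0.021,"jaw": 1},
  {"tx": 0,"ty": 0,"tz": 0,"wx": 0,"wy": 0,"wz": 0,"jaw": 1},
])

```text
t: 9.48
tool_pos: [0.713, 0.0307, 0.217]
tool_rot: [2.819, -0.049, 1.35]
contact_force: [-0.5, -0.0, -1.6]
opening: 0.0482
```

```bash
python3 - <<'E'
from h import *
st()
p,R=target([.603,.0385,.06],np.radians(51));print(p)
plan(p,R,3)
a=ctrl.get_image('scene')[:,:,::-1];cv2.imwrite('pics/s7.png',cv2.resize(a[120:320,120:386],None,fx=3,fy=3,interpolation=cv2.INTER_CUBIC))
i=ctrl.camera_info('scene');o=ctrl.get_obs();R=Ro.from_rotvec(o['tool_rot'])
for s in(-.14,0,.14):
  X=o['tool_pos']+R.apply([-.001+s,0,-.0394]);print(X.round(4),(w2p(i,X)-[120,120])*3)
E
```

```text
t 9.47 p [713.   30.7 217. ] x [ 0.626 -0.022  0.779] z [ 0.779 -0.028 -0.627] F [-0.5 -0.  -1.6] op 48.2
[0.72230002 0.03491993 0.14478236]
t 9.47 dist mm [  9.3   4.2 -72.2] rv [ 0.004 -0.003 -0.003]
{'tx': -1.68, 'ty': -0.15, 'tz': 1.74, 'wx': 0.001, 'wy': -0.001, 'wz': -0.001}
{'tx': -1.68, 'ty': -0.15, 'tz': 1.75, 'wx': 0.001, 'wy': -0.001, 'wz': -0.001}
{'tx': -1.68, 'ty': -0.15, 'tz': 1.75, 'wx': 0.001, 'wy': -0.001, 'wz': -0.001}
[0.5947 0.0354 0.133 ] [379.83084449 253.29383623]
[0.6822 0.0325 0.2422] [300.66538552 220.83646547]
[0.7697 0.0295 0.3515] [202.88771644 180.74819846]
```

View pics/s7.png

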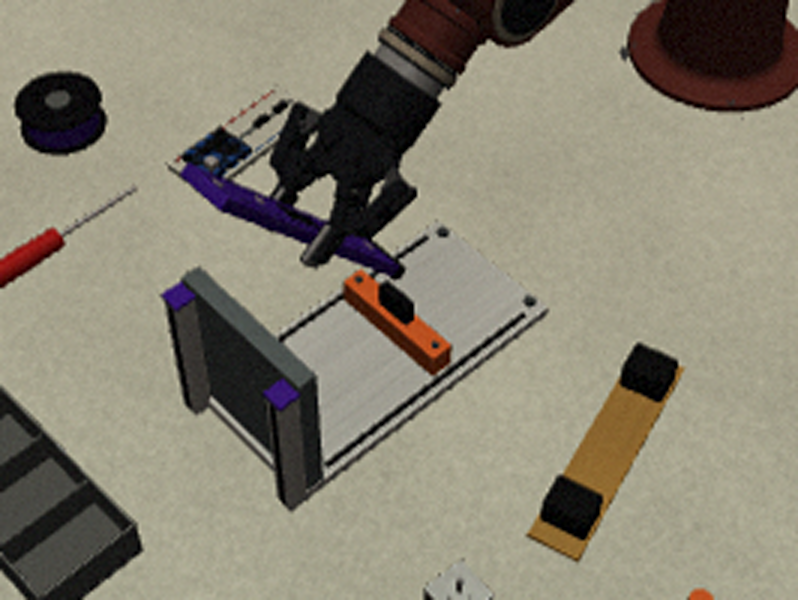

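```bash
python3 - <<'E'
from h import *
p,R=target([.606,.0385,.045],np.radians(54));print(p)
plan(p,R,4)
E
```

```text
[0.72070136 0.03505793 0.13591266]
t 9.53 dist mm [  7.2   3.7 -82.5] rv [ 0.004  0.047 -0.002]
{'tx': -1.5, 'ty': -0.1, 'tz': 1.43, 'wx': 0.001, 'wy': 0.012, 'wz': -0.001}
{'tx': -1.52, 'ty': -0.1, 'tz': 1.41, 'wx': 0.001, 'wy': 0.012, 'wz': -0.001}
{'tx': -1.53, 'ty': -0.1, 'tz': 1.39, 'wx': 0.001, 'wy': 0.012, 'wz': -0.001}
{'tx': -1.55, 'ty': -0.1, 'tz': 1.37, 'wx': 0.001, 'wy': 0.012, 'wz': -0.001}
```

Call:
send_rows([
  {"tx": -1.1,"ty": -0.1,"tz": 1.9,"wx": 0,"wy": 0.02,"wz": 0,"jaw": 1},
  {"tx": -1.5,"ty": -0.1,"tz": 1.4,"wx": 0,"wy": 0.012,"wz": 0,"jaw": 1},
  {"tx": -1.5,"ty": -0.1,"tz": 1.4,"wx": 0,"wy": 0.012,"wz": 0,"jaw": 1},
  {"tx": 0,"ty": 0,"tz": 0,"wx": 0,"wy": 0,"wz": 0,"jaw": 1},
])

```text
t: 10.02
tool_pos: [0.7274, 0.0375, 0.1629]
tool_rot: [2.786, -0.04, 1.422]
contact_force: [-1.7, -0.4, -1.3]
opening: 0.0483
```

```bash
python3 - <<'E'
from h import *
st()
p,R=target([.606,.0385,.026],np.radians(54));print(p)
plan(p,R,3)
i=ctrl.camera_info('scene');o=ctrl.get_obs();R=Ro.from_rotvec(o['tool_rot'])
a=ctrl.get_image('scene')[:,:,::-1].copy();a=cv2.resize(a[180:290,165:315],None,fx=5,fy=5,interpolation=cv2.INTER_CUBIC)
for s in(-.14,0,.14):
  X=o['tool_pos']+R.apply([-.001+s,0,-.0394]);q=(w2p(i,X)-[165,180])*5;print(X.round(4),q)
cv2.imwrite('pics/s8.png',a)
E
```

```text
t 10.03 p [727.4  37.5 162.9] x [ 0.587 -0.017  0.81 ] z [ 0.809 -0.024 -0.587] F [-1.7 -0.4 -1.3] op 48.3
[0.72070136 0.03505793 0.11691266]
t 10.03 dist mm [ -6.7  -2.4 -46. ] rv [-0.    -0.001  0.001]
{'tx': -1.37, 'ty': 0.09, 'tz': 0.72, 'wx': -0.0, 'wy': -0.0, 'wz': 0.0}
{'tx': -1.37, 'ty': 0.09, 'tz': 0.72, 'wx': -0.0, 'wy': -0.0, 'wz': 0.0}
{'tx': -1.37, 'ty': 0.09, 'tz': 0.72, 'wx': -0.0, 'wy': -0.0, 'wz': 0.0}
[0.6128 0.0408 0.0718] [392.42079957 215.4161578 ]
[0.695  0.0385 0.1852] [270.85020554 162.26049751]
[0.7771 0.0361 0.2986] [121.39564266  96.91282   ]
```

View pics/s8.png

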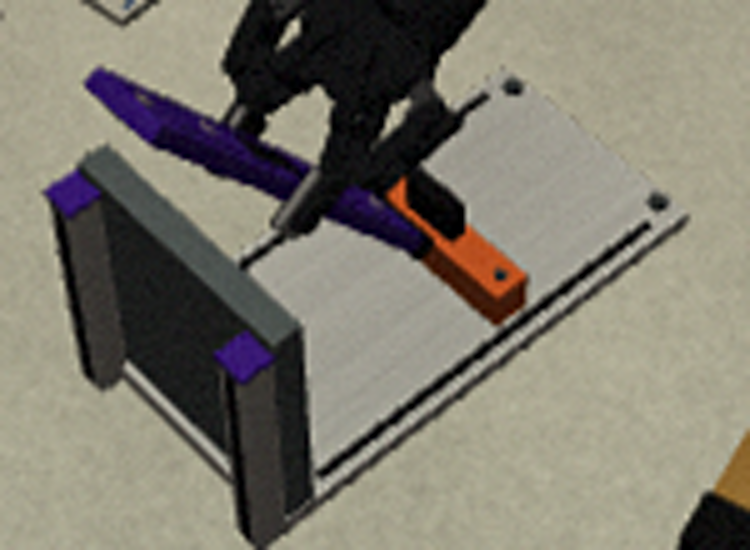

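Call:
send_rows([
  {"tx": -1.3,"ty": 0.1,"tz": 0.8,"wx": 0,"wy": 0,"wz": 0,"jaw": 1},
  {"tx": -1.3,"ty": 0.1,"tz": 0.7,"wx": 0,"wy": 0,"wz": 0,"jaw": 1},
  {"tx": -0.9,"ty": 0,"tz": 0.5,"wx": 0,"wy": 0,"wz": 0,"jaw": 1},
  {"tx": 0,"ty": 0,"tz": 0,"wx": 0,"wy": 0,"wz": 0,"jaw": 1},
])

```text
t: 10.58
tool_pos: [0.7265, 0.0361, 0.1293]
tool_rot: [2.779, -0.038, 1.436]
contact_force: [-0.9, 0.2, -2.9]
opening: 0.0485
```

```bash
cat >> h.py <<'E'
def foot():
    st();o=ctrl.get_obs();R=Ro.from_rotvec(o['tool_rot']);X=o['tool_pos']+R.apply([-.141,0,-.0394])
    H=o['tool_pos']+R.apply([.139,0,-.0394]);x=R.as_matrix()[:,0]
    print('foot',(X*1000).round(1),'head',(H*1000).round(1),'th',np.degrees(np.arcsin(x[2])).round(2),'yaw',np.arctan2(x[1],x[0]).round(3))
E
python3 - <<'E'
from h import *
foot()
p,R=target([.605,.0385,.0205],np.radians(54))
plan(p,R,1)
i=ctrl.camera_info('scene')
a=ctrl.get_image('scene')[:,:,::-1].copy();a=cv2.resize(a[180:290,165:315],None,fx=5,fy=5,interpolation=cv2.INTER_CUBIC)
cv2.imwrite('pics/s9.png',a)
E
```

```text
t 10.57 p [726.5  36.1 129.3] x [ 0.578 -0.016  0.816] z [ 0.816 -0.023 -0.578] F [-0.9  0.2 -2.9] op 48.5
foot [612.8  39.2  37. ] head [774.7  34.8 265.4] th 54.67 yaw -0.027
t 10.57 dist mm [ -6.8  -1.  -17.8] rv [-0.001 -0.012  0.002]
{'tx': -1.85, 'ty': 0.12, 'tz': 0.48, 'wx': -0.001, 'wy': -0.012, 'wz': 0.002}
```

View pics/s9.png

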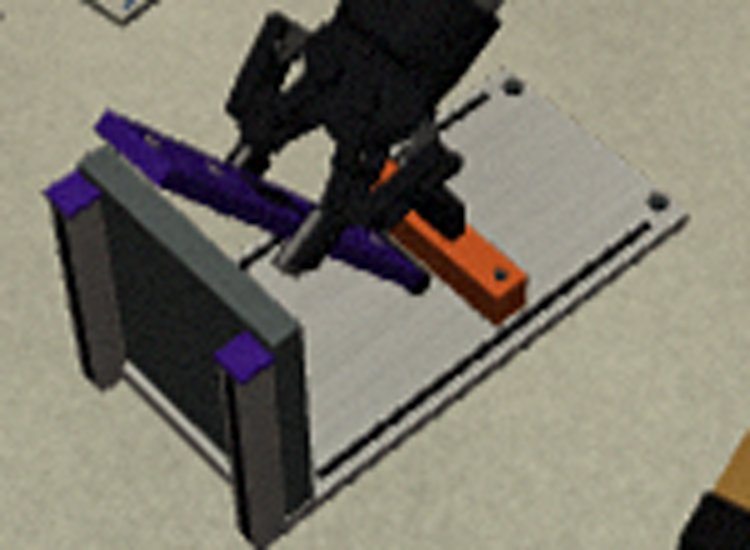

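Call:
send_rows([
  {"tx": -0.8,"ty": 0.1,"tz": 0.3,"wx": 0,"wy": 0,"wz": 0,"jaw": 1},
  {"tx": -0.6,"ty": 0,"tz": 0.2,"wx": 0,"wy": 0,"wz": 0,"jaw": 1},
  {"tx": 0,"ty": 0,"tz": 0,"wx": 0,"wy": 0,"wz": 0,"jaw": 1},
])

```text
t: 11.0
tool_pos: [0.7245, 0.035, 0.1186]
tool_rot: [2.774, -0.038, 1.444]
contact_force: [-0.1, 0.8, -2.7]
opening: 0.0488
```

```bash
python3 - <<'E'
from h import *
foot()
p,R=target([.605,.0385,.0200],np.radians(54))
plan(p,R,1)
E
```

```text
t 11.0 p [724.5  35.  118.6] x [ 0.573 -0.015  0.819] z [ 0.819 -0.024 -0.573] F [-0.1  0.8 -2.7] op 48.8
foot [611.4  38.1  25.7] head [771.9  33.8 255.1] th 55.01 yaw -0.027
t 11.0 dist mm [-4.8  0.  -7.7] rv [-0.001 -0.018  0.002]
{'tx': -0.9, 'ty': 0.01, 'tz': 0.05, 'wx': -0.001, 'wy': -0.018, 'wz': 0.002}
```

Call:
send_rows([
  {"tx": -0.6,"ty": 0,"tz": 0,"wx": 0,"wy": -0.018,"wz": 0,"jaw": 1},
  {"tx": -0.2,"ty": 0,"tz": 0,"wx": 0,"wy": 0,"wz": 0,"jaw": 1},
  {"tx": 0,"ty": 0,"tz": 0,"wx": 0,"wy": 0,"wz": 0,"jaw": 1},
])

```text
t: 11.38
tool_pos: [0.7209, 0.0351, 0.1141]
tool_rot: [2.785, -0.038, 1.423]
contact_force: [0.1, 0.4, -1.8]
opening: 0.0487
```

```bash
python3 - <<'E'
from h import *
foot()
a=ctrl.get_image('scene')[:,:,::-1].copy();a=cv2.resize(a[180:290,165:315],None,fx=5,fy=5,interpolation=cv2.INTER_CUBIC)
cv2.imwrite('pics/s10.png',a)
E
```

```text
t 11.38 p [720.9  35.1 114.1] x [ 0.585 -0.015  0.811] z [ 0.81  -0.024 -0.586] F [ 0.1  0.4 -1.8] op 48.7
foot [606.4  38.2  22.9] head [770.4  33.9 249.8] th 54.15 yaw -0.026
```

View pics/s10.png

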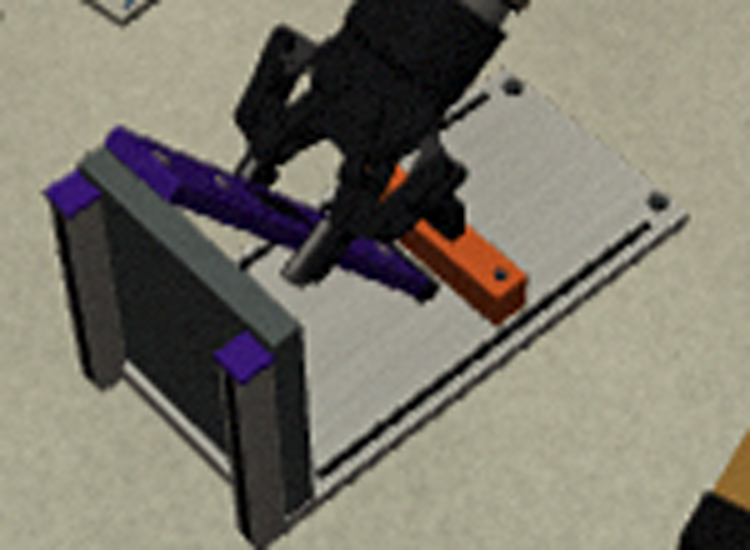

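```bash
python3 - <<'E'
from h import *
p,R=target([.602,.0383,.0200],np.radians(51.5),-.028)
plan(p,R,2)
E
```

```text
t 11.43 dist mm [-0.4 -0.2 -8.4] rv [ 0.001 -0.046  0.001]
{'tx': -0.35, 'ty': 0.01, 'tz': 0.23, 'wx': 0.0, 'wy': -0.023, 'wz': 0.0}
{'tx': -0.35, 'ty': 0.01, 'tz': 0.24, 'wx': 0.0, 'wy': -0.023, 'wz': 0.0}
```

Call:
send_rows([
  {"tx": -0.35,"ty": 0,"tz": 0.2,"wx": 0,"wy": -0.02,"wz": 0,"jaw": 1},
  {"tx": -0.35,"ty": 0,"tz": 0.2,"wx": 0,"wy": -0.02,"wz": 0,"jaw": 1},
  {"tx": 0,"ty": 0,"tz": 0,"wx": 0,"wy": 0,"wz": 0,"jaw": 1},
])

```text
t: 11.8
tool_pos: [0.7206, 0.0351, 0.1069]
tool_rot: [2.813, -0.039, 1.368]
contact_force: [0.2, 0.8, -1.2]
opening: 0.0487
```

```bash
python3 - <<'E'
from h import *
foot()
p,R=target([.602,.0383,.0200],np.radians(51),-.028)
plan(p,R,1)
E
```

```text
t 11.8 p [720.6  35.1 106.9] x [ 0.617 -0.016  0.787] z [ 0.786 -0.023 -0.617] F [ 0.2  0.8 -1.2] op 48.7
foot [602.6  38.3  20.2] head [775.3  33.7 240.5] th 51.88 yaw -0.027
t 11.8 dist mm [ 0.7 -0.1 -2.1] rv [ 0.001 -0.015  0.001]
{'tx': -0.12, 'ty': 0.01, 'tz': 0.19, 'wx': 0.001, 'wy': -0.015, 'wz': 0.001}
```

Call:
send_rows([
  {"tx": -0.2,"ty": 0,"tz": 0.2,"wx": 0,"wy": -0.015,"wz": 0,"jaw": 1},
  {"tx": -0.1,"ty": 0,"tz": 0.2,"wx": 0,"wy": -0.012,"wz": 0,"jaw": 1},
  {"tx": 0,"ty": 0,"tz": 0,"wx": 0,"wy": 0,"wz": 0,"jaw": 1},
])

```text
t: 12.18
tool_pos: [0.7229, 0.035, 0.1032]
tool_rot: [2.83, -0.039, 1.332]
contact_force: [0.1, 0.2, -1.4]
opening: 0.0485
```

```bash
python3 - <<'E'
from h import *
foot()
a=ctrl.get_image('scene')[:,:,::-1].copy();a=cv2.resize(a[180:290,165:315],None,fx=5,fy=5,interpolation=cv2.INTER_CUBIC)
cv2.imwrite('pics/s11.png',a)
E
```

```text
t 12.18 p [722.9  35.  103.2] x [ 0.637 -0.017  0.771] z [ 0.77  -0.023 -0.637] F [ 0.1  0.2 -1.4] op 48.5
foot [602.7  38.3  19.7] head [781.1  33.5 235.5] th 50.4 yaw -0.027
```

View pics/s11.png

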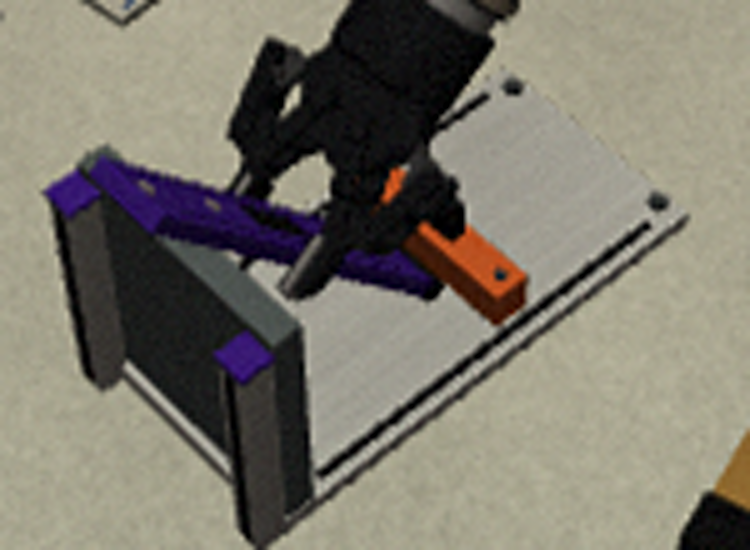

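Call:
send_rows([
  {"tx": -0.2,"ty": 0,"tz": 0.2,"wx": 0,"wy": -0.012,"wz": 0,"jaw": 1},
  {"tx": -0.1,"ty": 0,"tz": 0.1,"wx": 0,"wy": -0.01,"wz": 0,"jaw": 1},
  {"tx": 0,"ty": 0,"tz": 0,"wx": 0,"wy": 0,"wz": 0,"jaw": 1},
])

```text
t: 12.6
tool_pos: [0.7239, 0.0349, 0.1015]
tool_rot: [2.844, -0.04, 1.304]
contact_force: [-2.6, 0.2, -0.7]
opening: 0.0484
```

```bash
python3 - <<'E'
from h import *
foot()
E
```

```text
t 12.6 p [723.9  34.9 101.5] x [ 0.652 -0.018  0.758] z [ 0.757 -0.022 -0.653] F [-2.6  0.2 -0.7] op 48.4
foot [602.1  38.3  20.4] head [784.7  33.3 232.5] th 49.26 yaw -0.027
```

Call:
send_rows([
  {"tx": -0.12,"ty": 0,"tz": 0.1,"wx": 0,"wy": 0,"wz": 0,"jaw": 1},
  {"tx": 0,"ty": 0,"tz": 0,"wx": 0,"wy": 0,"wz": 0,"jaw": 1},
])

```text
t: 12.85
tool_pos: [0.7239, 0.0349, 0.1016]
tool_rot: [2.843, -0.04, 1.305]
contact_force: [-2.5, -0.6, -1.3]
opening: 0.0485
```

```bash
python3 - <<'E'
from h import *
foot()
E
```

```text
t 12.85 p [723.9  34.9 101.6] x [ 0.651 -0.018  0.758] z [ 0.758 -0.022 -0.652] F [-2.5 -0.6 -1.3] op 48.5
foot [602.2  38.3  20.3] head [784.6  33.3 232.7] th 49.33 yaw -0.027
```

Call:
send_rows([
  {"tx": -0.25,"ty": 0,"tz": 0.15,"wx": 0,"wy": 0,"wz": 0,"jaw": 1},
  {"tx": 0,"ty": 0,"tz": 0,"wx": 0,"wy": 0,"wz": 0,"jaw": 1},
])

```text
t: 13.1
tool_pos: [0.7241, 0.0349, 0.1017]
tool_rot: [2.841, -0.04, 1.31]
contact_force: [-1.4, -0.5, -1.2]
opening: 0.0484
```

```bash
python3 - <<'E'
from h import *
foot()
E
```

```text
t 13.1 p [724.1  34.9 101.7] x [ 0.649 -0.018  0.761] z [ 0.76  -0.023 -0.649] F [-1.4 -0.5 -1.2] op 48.4
foot [602.6  38.3  20. ] head [784.3  33.4 233. ] th 49.53 yaw -0.027
```

The wall and plate both seem to be resisting now. I'll open the jaws and look.

Call:
send_rows([
  {"tx": 0,"ty": 0,"tz": 0,"wx": 0,"wy": 0,"wz": 0,"jaw": 0.3},
  {"tx": 0,"ty": 0,"tz": 0,"wx": 0,"wy": 0,"wz": 0,"jaw": 0.2},
  {"tx": 0,"ty": 0,"tz": 0,"wx": 0,"wy": 0,"wz": 0,"jaw": 0},
  {"tx": 0,"ty": 0,"tz": 0,"wx": 0,"wy": 0,"wz": 0,"jaw": 0},
], squeeze=30)

```text
t: 13.6
tool_pos: [0.7246, 0.0349, 0.102]
tool_rot: [2.84, -0.039, 1.312]
contact_force: [-0.1, -0.4, -0.4]
opening: 0.0854
```

```bash
python3 - <<'E'
from h import *
foot()
a=ctrl.get_image('scene')[:,:,::-1].copy();a=cv2.resize(a[180:290,165:315],None,fx=5,fy=5,interpolation=cv2.INTER_CUBIC)
cv2.imwrite('pics/s12.png',a)
a=ctrl.get_image('wrist')[:,:,::-1];cv2.imwrite('pics/w12b.png',cv2.resize(a,(768,576),interpolation=cv2.INTER_CUBIC))
E
```

```text
t 13.6 p [724.6  34.9 102. ] x [ 0.648 -0.017  0.761] z [ 0.761 -0.023 -0.648] F [-0.1 -0.4 -0.4] op 85.4
foot [603.3  38.2  20.2] head [784.7  33.3 233.4] th 49.58 yaw -0.027
```

View pics/s12.png

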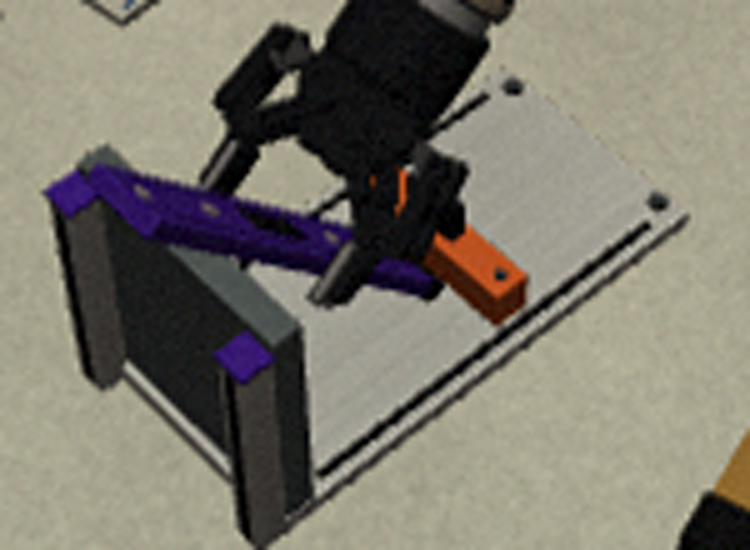

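View pics/w12b.png

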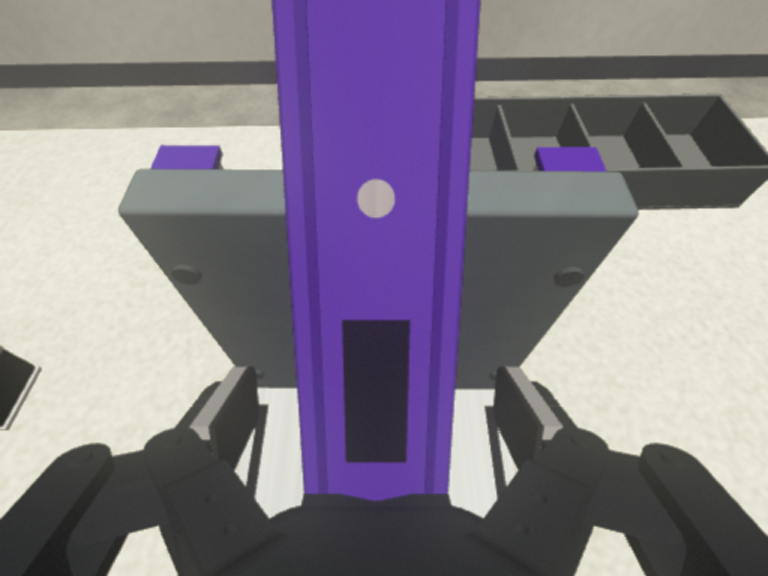

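The panel leans by itself: the top of the wall shows evenly on both sides, columns 122 to 285 and 470 to 637. I'll retreat along the tool axis.

Call:
send_rows([
  {"tx": 0,"ty": 0,"tz": -2,"wx": 0,"wy": 0,"wz": 0,"jaw": 0},
  {"tx": 0,"ty": 0,"tz": -4,"wx": 0,"wy": 0,"wz": 0,"jaw": 0},
  {"tx": 0,"ty": 0,"tz": -6,"wx": 0,"wy": 0,"wz": 0,"jaw": 0},
  {"tx": 0,"ty": 0,"tz": -6,"wx": 0,"wy": -0.1,"wz": 0,"jaw": 0},
  {"tx": 0,"ty": 0,"tz": -3,"wx": 0,"wy": -0.15,"wz": 0,"jaw": 1},
])

```text
t: 14.32
tool_pos: [0.5597, 0.0397, 0.2383]
tool_rot: [2.991, -0.043, 0.925]
contact_force: [1.2, -0.0, -0.2]
opening: 0.0697
```

```bash
python3 - <<'E'
from h import *
st()
plan([.50,.04,.26],Rtool(-.03,0),5)
i=ctrl.camera_info('wrist');np.savez('w13.npz',**i)
a=ctrl.get_image('wrist')[:,:,::-1];cv2.imwrite('pics/w13b.png',cv2.resize(a,(768,576),interpolation=cv2.INTER_CUBIC))
a=ctrl.get_image('scene')[:,:,::-1].copy();a=cv2.resize(a[180:290,165:315],None,fx=5,fy=5,interpolation=cv2.INTER_CUBIC)
cv2.imwrite('pics/s13.png',a)
E
```

```text
t 14.32 p [559.7  39.7 238.3] x [ 0.825 -0.023  0.565] z [ 0.564 -0.018 -0.825] F [ 1.2 -0.  -0.2] op 69.7
t 14.32 dist mm [-59.7   0.3  21.7] rv [ 0.001 -0.6    0.001]
{'tx': -0.74, 'ty': 0.03, 'tz': -1.03, 'wx': 0.0, 'wy': -0.12, 'wz': 0.0}
{'tx': -0.86, 'ty': 0.03, 'tz': -0.94, 'wx': 0.0, 'wy': -0.12, 'wz': 0.0}
{'tx': -0.96, 'ty': 0.03, 'tz': -0.83, 'wx': 0.0, 'wy': -0.12, 'wz': 0.0}
{'tx': -1.06, 'ty': 0.03, 'tz': -0.7, 'wx': 0.0, 'wy': -0.12, 'wz': 0.0}
{'tx': -1.13, 'ty': 0.03, 'tz': -0.57, 'wx': 0.0, 'wy': -0.12, 'wz': 0.0}
```

View pics/w13b.png

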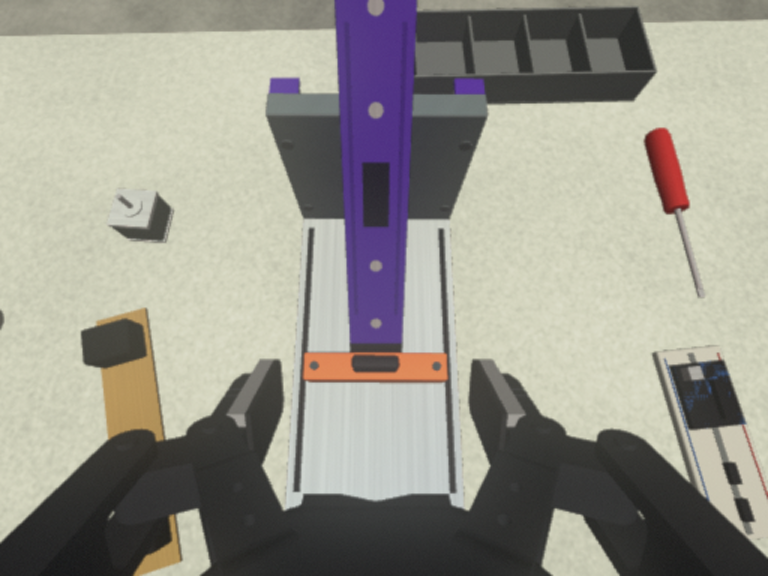

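View pics/s13.png

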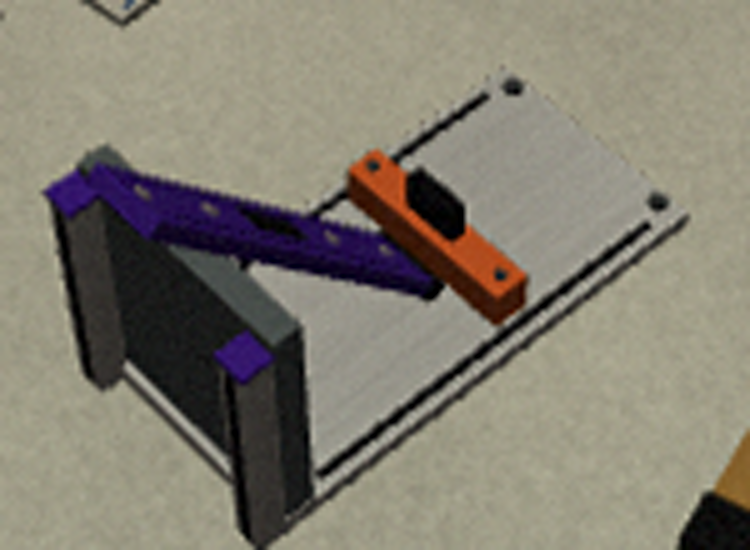

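Call:
send_rows([
  {"tx": -0.8,"ty": 0,"tz": -1.0,"wx": 0,"wy": -0.15,"wz": 0,"jaw": 1},
  {"tx": -0.8,"ty": 0,"tz": -0.5,"wx": 0,"wy": -0.15,"wz": 0,"jaw": 1},
  {"tx": 0,"ty": 0,"tz": 0,"wx": 0,"wy": -0.15,"wz": 0,"jaw": 1},
  {"tx": 0,"ty": 0,"tz": 0,"wx": 0,"wy": -0.15,"wz": 0,"jaw": 1},
  {"tx": 0,"ty": 0,"tz": 0,"wx": 0,"wy": 0,"wz": 0,"jaw": 1},
])

```text
t: 15.05
tool_pos: [0.5425, 0.0401, 0.2434]
tool_rot: [3.14, -0.045, -0.008]
contact_force: [0.4, 1.0, 0.2]
opening: -0.0002
```

```bash
python3 - <<'E'
from h import *
st()
plan([.542,.039,.10],Rtool(-.03,0),3)
i=ctrl.camera_info('wrist');np.savez('w14.npz',**i)
a=ctrl.get_image('wrist')[:,:,::-1];cv2.imwrite('pics/w14b.png',cv2.resize(a,(768,576),interpolation=cv2.INTER_CUBIC))
E
```

```text
t 15.05 p [542.5  40.1 243.4] x [ 1.    -0.029 -0.005] z [-0.005 -0.001 -1.   ] F [0.4 1.  0.2] op -0.2
t 15.05 dist mm [  -0.5   -1.1 -143.4] rv [0.001 0.005 0.001]
{'tx': 0.01, 'ty': 0.03, 'tz': 4.78, 'wx': 0.0, 'wy': 0.002, 'wz': 0.0}
{'tx': 0.0, 'ty': 0.03, 'tz': 4.78, 'wx': 0.0, 'wy': 0.002, 'wz': 0.0}
{'tx': -0.01, 'ty': 0.04, 'tz': 4.78, 'wx': 0.0, 'wy': 0.002, 'wz': 0.0}
```

View pics/w14b.png

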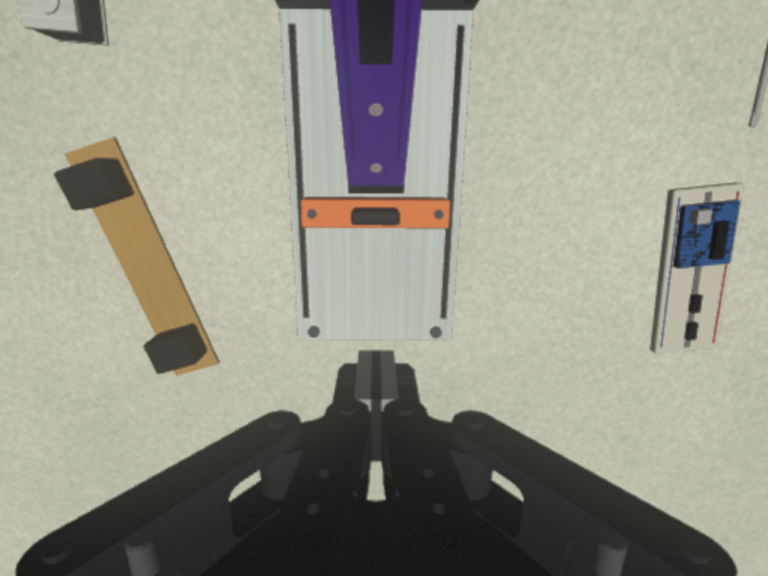

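There is a gap of a few mm between foot (row ~192) and bar (row ~198), so I'll push the stop a little further.

Call:
send_rows([
  {"tx": 0,"ty": 0,"tz": 5.5,"wx": 0,"wy": 0.004,"wz": 0,"jaw": 1},
  {"tx": 0,"ty": 0,"tz": 5.5,"wx": 0,"wy": 0,"wz": 0,"jaw": 1},
  {"tx": 0,"ty": 0,"tz": 5.0,"wx": 0,"wy": 0,"wz": 0,"jaw": 1},
  {"tx": 0,"ty": 0,"tz": 3.8,"wx": 0,"wy": 0,"wz": 0,"jaw": 1},
  {"tx": 0,"ty": 0,"tz": 0,"wx": 0,"wy": 0,"wz": 0,"jaw": 1},
])

```text
t: 15.72
tool_pos: [0.5399, 0.0407, 0.0411]
tool_rot: [3.14, -0.043, 0.024]
contact_force: [-0.7, -0.2, 0.0]
opening: 0.0001
```

```bash
python3 - <<'E'
from h import *
st()
E
```

```text
t 15.72 p [539.9  40.7  41.1] x [ 0.999 -0.028  0.015] z [ 0.015 -0.001 -1.   ] F [-0.7 -0.2  0. ] op 0.1
```

Call:
send_rows([
  {"tx": 1.2,"ty": 0.1,"tz": 0.4,"wx": 0,"wy": -0.015,"wz": 0,"jaw": 1},
  {"tx": 0.9,"ty": 0,"tz": 0,"wx": 0,"wy": 0,"wz": 0,"jaw": 1},
  {"tx": 0,"ty": 0,"tz": 0,"wx": 0,"wy": 0,"wz": 0,"jaw": 1},
])

```text
t: 16.1
tool_pos: [0.5629, 0.0392, 0.0425]
tool_rot: [3.14, -0.043, 0.015]
contact_force: [-1.8, -0.4, -0.7]
opening: -0.0002
```

```bash
python3 - <<'E'
from h import *
st()
E
```

```text
t 16.1 p [562.9  39.2  42.5] x [ 1.    -0.027  0.009] z [ 0.009 -0.001 -1.   ] F [-1.8 -0.4 -0.7] op -0.2
```

In contact with the tab at about 562, as expected. Now small steps.

Call:
send_rows([
  {"tx": 0.3,"ty": 0,"tz": 0.2,"wx": 0,"wy": 0,"wz": 0,"jaw": 1},
  {"tx": 0,"ty": 0,"tz": 0,"wx": 0,"wy": 0,"wz": 0,"jaw": 1},
])

```text
t: 16.35
tool_pos: [0.5661, 0.0392, 0.0421]
tool_rot: [3.14, -0.042, 0.017]
contact_force: [-1.0, -0.5, -0.5]
opening: -0.0
```

```bash
python3 - <<'E'
from h import *
st()
a=ctrl.get_image('wrist')[:,:,::-1];cv2.imwrite('pics/w15b.png',cv2.resize(a,(768,576),interpolation=cv2.INTER_CUBIC))
E
```

```text
t 16.35 p [566.1  39.2  42.1] x [ 1.    -0.027  0.011] z [ 0.011 -0.002 -1.   ] F [-1.  -0.5 -0.5] op -0.0
```

View pics/w15b.png

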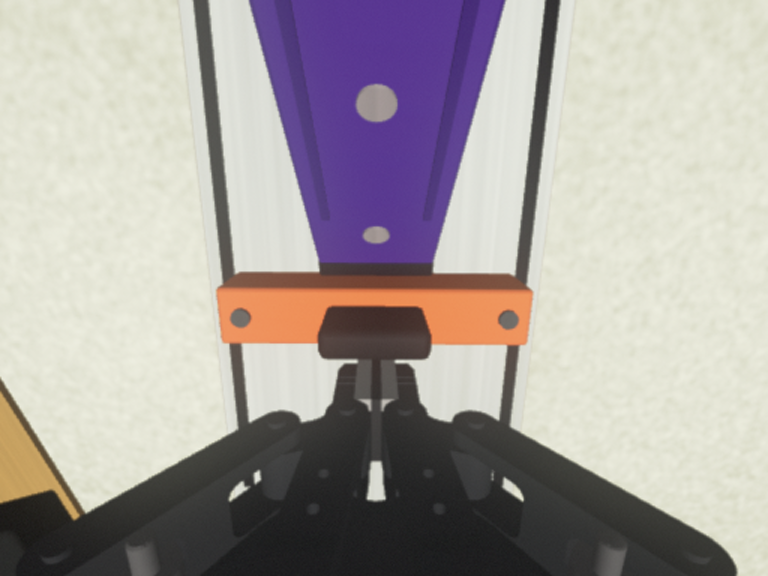

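Call:
send_rows([
  {"tx": 0.25,"ty": 0,"tz": 0,"wx": 0,"wy": 0,"wz": 0,"jaw": 1},
  {"tx": 0,"ty": 0,"tz": 0,"wx": 0,"wy": 0,"wz": 0,"jaw": 1},
])

```text
t: 16.65
tool_pos: [0.568, 0.0392, 0.0422]
tool_rot: [3.14, -0.042, 0.014]
contact_force: [-0.4, 0.4, 1.0]
opening: 0.0
```

```bash
python3 - <<'E'
from h import *
st()
a=ctrl.get_image('wrist')[:,:,::-1];cv2.imwrite('pics/w16b.png',cv2.resize(a,(768,576),interpolation=cv2.INTER_CUBIC)[200:400])
E
```

```text
t 16.65 p [568.   39.2  42.2] x [ 1.    -0.027  0.009] z [ 0.009 -0.002 -1.   ] F [-0.4  0.4  1. ] op 0.0
```

View pics/w16b.png

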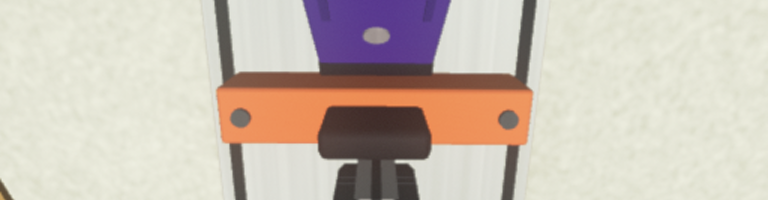

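Between these two pictures the camera moved 2 mm, but the hole stayed at (376,235) along with the bar. So the panel is moving with the stop, which means contact. I'll back off and check.

Call:
send_rows([
  {"tx": -1.5,"ty": 0,"tz": 0,"wx": 0,"wy": 0,"wz": 0,"jaw": 1},
  {"tx": -1.0,"ty": 0,"tz": -4.0,"wx": 0,"wy": 0,"wz": 0,"jaw": 1},
  {"tx": 0,"ty": 0,"tz": -6,"wx": 0,"wy": 0,"wz": 0,"jaw": 1},
  {"tx": 0,"ty": 0,"tz": -6,"wx": 0,"wy": 0,"wz": 0,"jaw": 1},
  {"tx": 0,"ty": 0,"tz": 0,"wx": 0,"wy": 0,"wz": 0,"jaw": 1},
])

```text
t: 17.32
tool_pos: [0.5387, 0.0404, 0.2054]
tool_rot: [3.14, -0.042, 0.02]
contact_force: [-0.0, -0.0, -0.8]
opening: -0.0003
```

```bash
python3 - <<'E'
from h import *
st()
i=ctrl.camera_info('wrist');np.savez('w17.npz',**i)
a=ctrl.get_image('wrist')[:,:,::-1];cv2.imwrite('pics/w17b.png',cv2.resize(a[60:240,150:350],None,fx=4,fy=3.3333333*1.2,interpolation=cv2.INTER_CUBIC)[:600])
a=ctrl.get_image('scene')[:,:,::-1].copy();cv2.imwrite('pics/s17f.png',a);cv2.imwrite('pics/s17.png',cv2.resize(a[180:280,165:285],None,fx=6,fy=6,interpolation=cv2.INTER_CUBIC))
E
```

```text
t 17.32 p [538.7  40.4 205.4] x [ 1.    -0.027  0.013] z [ 0.013 -0.001 -1.   ] F [-0.  -0.  -0.8] op -0.3
```

View pics/w17b.png

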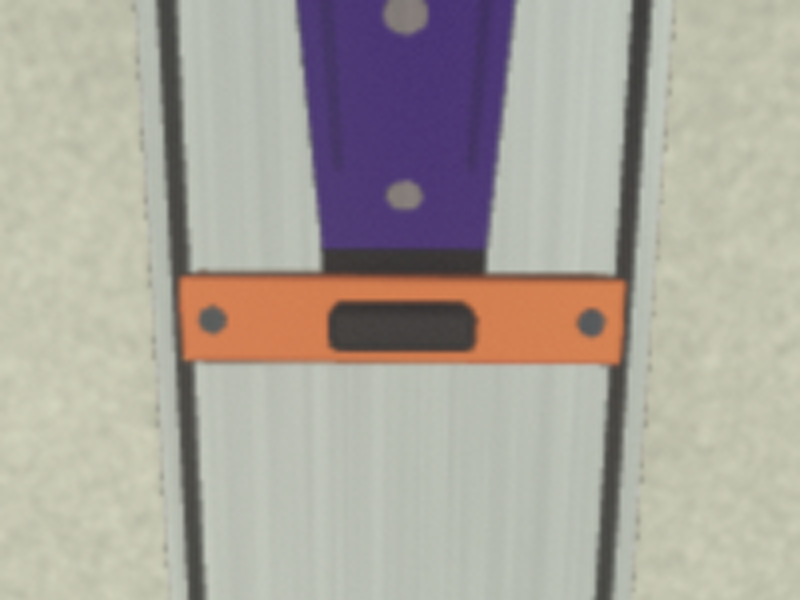

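View pics/s17.png

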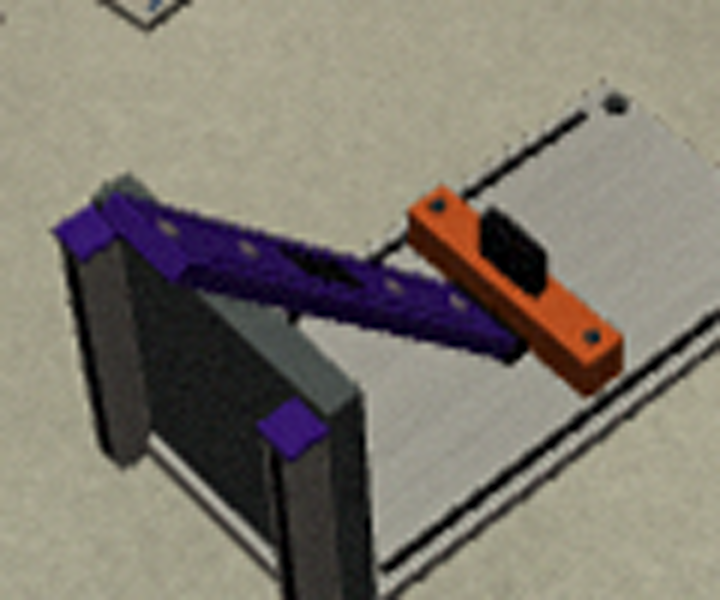

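The foot's black edge (row ~272, columns 323 to 485) meets the bar's front edge with no plate showing between them. The camera is slightly ahead of the face there, so a gap would be visible. The panel is square and centred and the arm is clear, so I'm handing in.

```bash
python3 - <<'E'
from h import *
a=cv2.imread('pics/scene0.png').astype(int);b=cv2.imread('pics/s17f.png').astype(int)
for n,(x0,y0,x1,y1) in dict(bread=(170,140,230,190),screw=(105,175,170,225),spool=(115,135,165,180),motor=(255,300,295,340),glue=(335,310,365,350)).items(): print(n,np.abs(a-b)[y0:y1,x0:x1].mean().round(2))
st()
print(ctrl.finish_job())
E
```

```text
bread 13.88
screw 14.17
spool 12.04
motor 13.94
glue 12.68
t 17.43 p [535.6  40.6 199.2] x [ 1.    -0.027  0.002] z [ 0.002 -0.001 -1.   ] F [ 0.  -0.  -1.3] op 0.4
the job is handed in; nothing more can be done
None
```

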